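# Lift a painted sherd off its drying rack with a spatula and lay it on the photo base

## Task

The painted terracotta sherd has freshly glued joints and must not be touched by hand. Pick up the spatula, slide its blade under the sherd between the two battens of the drying rack, carry the sherd level and lay it gently on the two rails of the black photo base, centred and square to the rails. Draw the blade out, put the spatula back as it was, its blade flat in the middle of the blue mat, and leave everything else on the bench where it is.

Things in the scene. Friction and masses are not known exactly. Their poses are not given: they have to be found in the camera images.
- sherd: Flat piece of broken painted terracotta plate, orange-brown with dark bands, irregular outline about 130 mm along its y, 84 mm along its x, 8 mm thick, about 130 g. Origin: centre of its underside; z up through the painted face. It starts lying across the two battens of the drying rack, overhanging neither end, its x roughly along the battens.
- drying_rack: Fixed wooden drying rack, 100 (x) by 124 mm (y): 4 mm base board and two battens along x, each 18 wide, tops 20 mm above the bench, 80 mm clear between them, centred on y = 0. So under the sherd runs a tunnel along x, 80 wide, 4 to 20 mm above the bench, open at both ends. Origin: centre of its underside, on the bench; its -x end faces the robot within 15 degrees.
- photo_base: Fixed black photography base: plate 150 (x, -65 to +85) by 160 mm (y), 6 thick, coloured squares along its far (+x) edge, two blue-grey rails along x, 100 long (x -50 to +50), 18 wide, tops 34 mm above the bench, 80 mm clear between them, centred on y = 0. Origin: on the bench, midway between the rails; its -x end faces the robot within 15 degrees.
- photo_rest (a point): The point midway between the two rails of the photo base, at the height of their tops (34 mm above the bench): where the sherd's origin is to come.
- spatula: Cranked spatula, about 170 g. Steel blade: x -50 to +50 mm, 62 wide, 2.5 thick; a thin neck rises from its rear (x = -46) to a level dark wooden handle, x -155 to -65 mm, 24 wide (y), 26 tall, centre line 62 mm above the blade's underside. Origin: centre of the blade's underside; +x: handle to blade tip. Starts self-standing, blade flat on the blue mat, handle towards the robot.
- spatula_grip (a point): Middle of the spatula's handle, on its centre line: 110 mm behind the blade centre and 62 mm above the underside of the blade.
- tool_mat: Thin fixed blue mat, 140 mm (x) by 110 mm (y), 2 mm thick, where the spatula's blade rests. Origin: centre of its underside, on the bench.
- grey_sherd: A grey-green sherd of nearly the same shape with pale bands, on a second wooden rack at the back of the bench. Bystander: leave it alone. Origin: centre of its underside.
- jug: Small brown clay jug, 105 mm tall, 94 mm across, with a handle, standing at the right-hand side. Bystander. Origin: centre of its foot.
- bowl: White bowl, 110 mm across, 45 mm tall, at the back. Bystander. Origin: centre of its foot.
- glue_jar: Amber glass jar with a white cap, 60 mm across, 75 mm tall, at the left-hand side. Bystander. Origin: centre of its foot.
- probe: Thin steel probe with a bent tip, 160 mm long along x, 8 mm thick, lying on the bench between the stations. Bystander. Origin: near its middle, on the bench.
- scraper: Thin steel scraper with a small flat tip, 168 mm long along x, 8 mm thick, lying on the bench between the stations. Bystander. Origin: near its middle, on the bench.
Mind the look-alikes: they are no part of the job. Several things have the shape of the spatula; the one meant has the colours described above. What is shaped like the photo_base but yellow is not meant.

How it is judged:
By the outcome, as a careful person would: the job done as asked, in the order asked, and still so for the second after the job is handed in, with the robot touching nothing.
It also fails if it takes over 69 s, if anything falls off the work surface, if the arm or the gripper's body presses on something with over 40 N, if the wrist force passes 120 N, or if a joint passes its speed limit or range.

## Robot

A 7-joint arm with a two-finger parallel gripper is mounted at the origin on the work surface. World frame = base frame: x ahead of the robot, y to its left, z up, the work surface at z = 0. Lengths are in m, angles in rad, forces in N, time in s.
With the tool pointing down it reaches from about 0.35 to 0.9 m from the base axis. Payload 8.1 kg.
Tool frame: the origin (TCP) lies between the finger pads; the fingertips stand manip.tcp_to_tips ahead of it and the grasp point (between the pads) lies 11 mm behind it (manip.tcp_to_tips is the distance from the TCP to the fingertips, in m); z points along the fingers, y is the line along which they close (so a half turn about z gives the same grasp; the last joint's range is limited). The gripper opens to 85 mm and grips with 20 to 120 N. Pads are 22 mm wide; open, the fingers measure 114 mm over their backs; the gripper's body (76 mm by 85 mm) begins 54 mm behind the grasp point. The pads swing forward as they close: fully open they stand 13 mm farther back than shut.
Start: joints at [1.073, 0.434, 0.025, 1.573, -0.012, 1.134, -0.075], TCP at [0.24, -0.577, 0.239] pointing down, gripper open.
Joint ranges: [-2.62, 2.62], [-0.44, 2.09], [-1.27, 1.32], [0.08, 2.57], [-1.32, 4.46], [0.12, 2], [-2.74, 2.74]. Speed limits (rad/s): [2.22, 2.22, 3.01, 3.01, 3.14, 3.14, 3.14].

## Interface

Orientations are given as [roll, pitch, yaw] about the fixed x, y, z axes, in that order (R = Rz(yaw) Ry(pitch) Rx(roll)).
In Python, from station import status, eyes, manip, recognise, pinpoint gives the robot as it stands.
- The arm moves only by the tool apply_moves, never from a script. Its arguments are lists of equal length, an entry for each row: "slide": the shift along the tool's x, y, z scaled (see below), a list of three; "dr": the turn, a rotation vector about the tool's x, y, z scaled (see below), a list of three; "claw": the closure, from 0 (fully open) to 1 (shut). A call has 1 to 10 rows; each row shifts and turns the commanded pose from where the row before left it, along the tool's axes as they then stand; what a row does not reach is not made up. The controller multiplies each number of a shift by 0.04 m and each number of a turn by 5 degrees. A row lasts 1/12 s, in which the tool goes at most 41.7 mm and 7.16 degrees, less where a joint would pass 70% of its speed; a pose out of reach is approached as far as the arm can. A call with a number of a shift or a turn outside -1 to 1 is refused whole. A call with a gripper value outside its range is refused whole. The fingers move at their own pace and stop on an object; "newtons" is the grip in N (left out, the last holds). Time passes only in rows, so rows that do not move let the fingers close. It gives the time, the measured TCP pose, the force, the opening and the grip force at its end, in the units of the state.
- status.state(): the state, without advancing time (a new reading comes with each control period).
- eyes.capture(name): name is "scene" or "side" or "wrist"; returns a dict with "frame" (420x560x3 uint8, red, green, blue), "K" (3x3 intrinsics, pixels), "rvec" (rotation vector, rad) and "tvec" (3), from world to camera coordinates, as OpenCV has them. Camera axes: x right, y down, z forward; pixel columns grow to the right and rows downward; lengths in m; the calibration is good to about 2 mm. A picture is of the moment at which its call begins. There is no depth.
- manip.job_done(): hands the job in; it is judged then, once.
Trained networks look in the newest picture that a camera, given by its name, has taken for a name from the list of things; names that differ only in an ending like _2 or _b are one class to them, and where a whole thing is asked for, a point or a joint stands for the part that bears it (a point fixed in the world has none). Each returns a list of dicts, best first, with "conf" (0 to 1); they miss things now and then, are a little off and sometimes report something else, mostly with a low value. They report only what shows in the picture. A call takes as long as a camera call. They do not tell look-alikes from the thing itself.
- recognise(camera, name): "bbox" ([centre column, centre row, width, height] in pixels, round what is visible of it).
- pinpoint(camera, name): "xy" ([column, row] in pixels: a listed point, or the origin of a listed thing).
The state is a dict: "time": time; "joint_positions": joint angles; "qd": joint speeds; "tau": joint torques, N m; "position": TCP position; "eef_rot": TCP orientation; "ft_force": force on the tool from outside, world axes, zero at the start; "ft_torque": the same for the moment, N m; "gripper_width": opening from 0.0 (shut) to 1.0 (fully open); "finger_force": force on a finger pad.
Only numpy, scipy, OpenCV 4.12 (cv2) and the standard library are available. Lean on these libraries where they do the work, as an engineer would, in place of code of your own. Each camera call takes 0.05 s, during which the arm holds its last target. There are 200 camera calls.

## Working session

There is one attempt and no reset: what is moved stays moved. The work goes in short steps, Python scripts to look and compute and a tool call to move; the robot and the scene stay as the last step left them, time stands still between calls to the robot, and variables do not carry over. Pictures are saved under pics/ and viewed, at most 10 in all, crops included, and the job is handed in when it is done.

Besides the shell and the picture viewer there is one more tool, called after "Request:" as a command line: name --argument value ..., lists and objects as JSON in quotes. apply_moves: Moves the arm, as the interface text tells. Its arguments: {"type":"object","properties":{"slide":{"type":"array"},"dr":{"type":"array"},"claw":{"type":"array"},"newtons":{"type":"number"}},"required":["slide","dr","claw"]}

```bash
ls; mkdir -p pics; cat > h.py <<'E'
import numpy as np, cv2
from station import status, eyes, manip, recognise, pinpoint
from scipy.spatial.transform import Rotation as R
def ray(c,uv):
    Rm=cv2.Rodrigues(np.array(c["rvec"],float))[0]; t=np.array(c["tvec"],float).ravel()
    d=Rm.T@np.linalg.inv(np.array(c["K"]))@np.array([uv[0],uv[1],1.0]); return -Rm.T@t,d
def onz(c,uv,z):
    o,d=ray(c,uv); return o+d*(z-o[2])/d[2]
def proj(c,p):
    return cv2.projectPoints(np.array(p,float).reshape(-1,1,3),np.array(c["rvec"],float),np.array(c["tvec"],float),np.array(c["K"],float),None)[0].reshape(-1,2)
def save(c,n,s=1): 
    im=cv2.cvtColor(c["frame"],cv2.COLOR_RGB2BGR); cv2.imwrite("pics/"+n,cv2.resize(im,None,fx=s,fy=s,interpolation=cv2.INTER_CUBIC))
E
python3 - <<'E'
from h import *
print(status.state(), manip.tcp_to_tips)
Z=dict(sherd=.02,drying_rack=0,photo_base=0,photo_rest=.034,spatula=.002,spatula_grip=.064,tool_mat=0,grey_sherd=.02,jug=0,bowl=0,glue_jar=0,probe=0,scraper=0)
for n in("scene","side"):
    c=eyes.capture(n); save(c,n+".png",1.4); print(n,ray(c,(280,210)))
    for k,z in Z.items():
        for p in pinpoint(n,k)[:4]: print(k,np.round(p["conf"],2),np.round(p["xy"]),np.round(onz(c,p["xy"],z)[:2],3))
E
```

```text
pics
{'time': 0.0, 'joint_positions': array([ 1.07342627,  0.43520812,  0.02495153,  1.57411948, -0.01161881,
        1.13403004, -0.07507787]), 'qd': array([-0.00105035, -0.00086109,  0.00085107,  0.00047919, -0.00073168,
       -0.00026758,  0.00147229]), 'tau': array([-7.47015019e-04, -6.70464492e+01,  1.02556642e+00, -3.16213310e+01,
        1.57643360e-02,  1.23955321e-02,  1.07380754e-05]), 'position': array([ 0.24013744, -0.57646576,  0.2385263 ]), 'eef_rot': array([-3.13997707e+00,  1.20101938e-04,  3.94733730e-01]), 'ft_force': array([-0.29857115, -0.17233799, -0.36387666]), 'ft_torque': array([-0.01276333,  0.00716872,  0.01284284]), 'finger_force': 0.0, 'gripper_width': 0.9976729493659933} 0.008
scene (array([1.60250735, 0.13727986, 1.26388531]), array([-0.69122475, -0.07801937, -0.71848629]))
sherd 0.74 [187. 239.] [ 0.571 -0.277]
drying_rack 0.76 [189. 247.] [ 0.584 -0.27 ]
photo_base 0.85 [327. 203.] [0.335 0.157]
photo_base 0.68 [367. 267.] [0.599 0.295]
photo_rest 0.8 [329. 197.] [0.339 0.163]
photo_rest 0.58 [367. 261.] [0.602 0.291]
spatula 0.95 [217. 154.] [ 0.122 
[... 788 characters left out ...]
.556 0.134]
photo_base 0.94 [325. 263.] [0.33  0.153]
photo_base 0.59 [212. 306.] [0.595 0.284]
photo_rest 0.68 [211. 298.] [0.593 0.285]
photo_rest 0.57 [326. 260.] [0.332 0.172]
spatula 0.74 [226. 222.] [0.592 0.011]
spatula 0.67 [380. 163.] [ 0.123 -0.268]
spatula_grip 0.91 [260. 201.] [ 0.497 -0.008]
spatula_grip 0.7 [353. 133.] [ 0.208 -0.348]
tool_mat 0.61 [221. 221.] [0.608 0.004]
grey_sherd 0.66 [150. 239.] [0.78  0.094]
jug 0.96 [238. 129.] [ 0.601 -0.471]
jug 0.61 [208. 298.] [0.607 0.262]
bowl 0.74 [159. 207.] [ 0.793 -0.048]
glue_jar 0.88 [233. 388.] [0.529 0.472]
glue_jar 0.63 [149. 239.] [0.789 0.076]
probe 0.68 [234. 255.] [0.559 0.128]
scraper 0.65 [243. 188.] [ 0.557 -0.138]
```

View pics/scene.png

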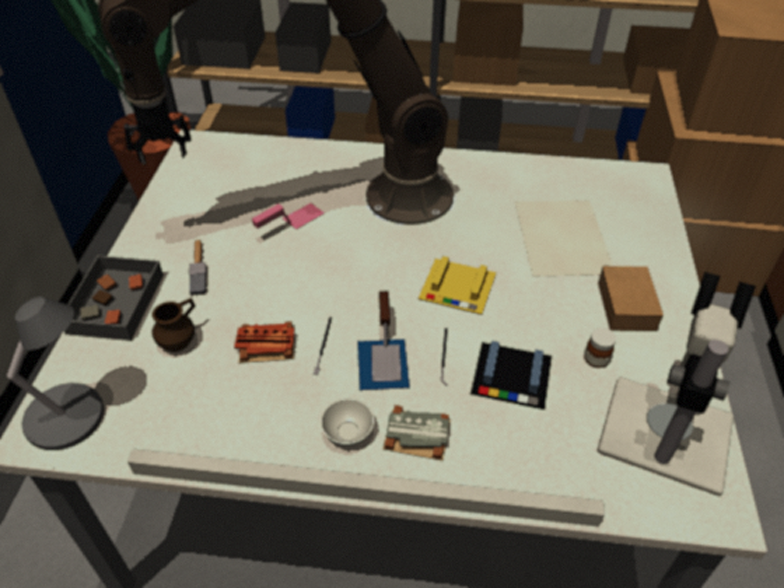

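View pics/side.png

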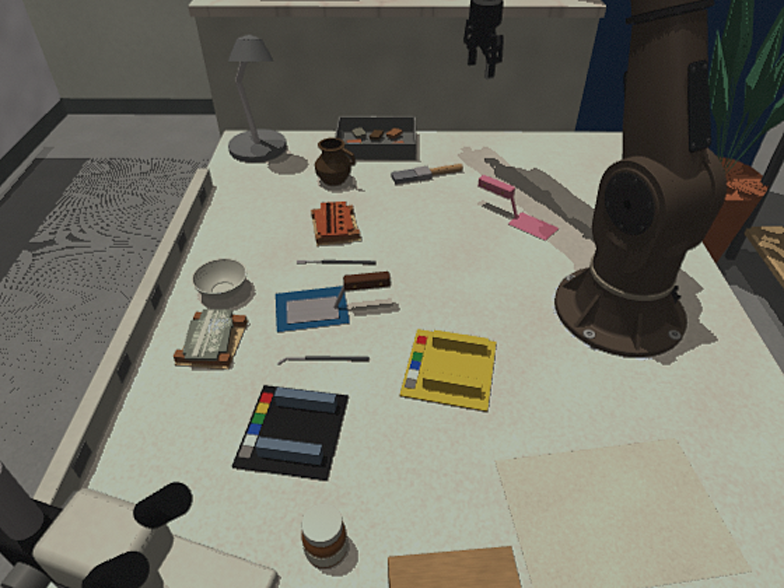

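The scene picture shows the brown-handled spatula on the blue mat at about (275,260) in the camera's own pixels. The sherd is at (188,240) and the black base at (367,267). The side view agrees. Pink and grey spatulas and the yellow base are look-alikes. I'll move above the spatula now.

```bash
cat >> h.py <<'E'
def plan(p,yaw,n=None,s=None):
    """rows from present pose to p, yaw, tool down; returns rounded rows"""
    s=s or status.state(); p0=np.array(s["position"]); R0=R.from_euler("xyz",s["eef_rot"])
    R1=R.from_euler("xyz",[np.pi,0,yaw]); rv=(R0.inv()*R1).as_rotvec(); d=np.array(p)-p0
    loc=[]
    n=n or int(np.ceil(max(np.linalg.norm(d)/.036,np.degrees(np.linalg.norm(rv))/4.8,1)))
    cur=R0
    print("n",n,"dist",np.round(d,4),"rot deg",np.round(np.degrees(rv),2))
    S=[]
    for i in range(n):
        S.append(np.round(cur.inv().apply(d/n)/.04,3).tolist()); cur=cur*R.from_rotvec(rv/n)
    print("slide",S); print("dr",np.round(np.degrees(rv)/n/5,3).tolist())
E
python3 - <<'E'
from h import *
plan([.47,-.01,.25],.12)
E
```

```text
n 17 dist [0.2296 0.567  0.0107] rot deg [ 0.    0.   15.74]
slide [[0.632, -0.64, -0.016], [0.622, -0.65, -0.016], [0.611, -0.66, -0.016], [0.601, -0.67, -0.016], [0.59, -0.679, -0.016], [0.579, -0.689, -0.016], [0.567, -0.698, -0.016], [0.556, -0.707, -0.016], [0.545, -0.716, -0.016], [0.533, -0.725, -0.016], [0.521, -0.733, -0.016], [0.509, -0.742, -0.016], [0.497, -0.75, -0.016], [0.485, -0.758, -0.016], [0.473, -0.765, -0.016], [0.46, -0.773, -0.016], [0.448, -0.78, -0.016]]
dr [0.0, 0.0, 0.185]
```

Request:
apply_moves --slide '[[0.63, -0.64, -0.02], [0.62, -0.65, -0.02], [0.61, -0.66, -0.02], [0.6, -0.67, -0.02], [0.59, -0.68, -0.02], [0.58, -0.69, -0.02], [0.57, -0.7, -0.02], [0.56, -0.71, -0.02], [0.55, -0.72, -0.02], [0.53, -0.73, -0.02]]' --dr '[[0, 0, 0.185], [0, 0, 0.185], [0, 0, 0.185], [0, 0, 0.185], [0, 0, 0.185], [0, 0, 0.185], [0, 0, 0.185], [0, 0, 0.185], [0, 0, 0.185], [0, 0, 0.185]]' --claw '[0, 0, 0, 0, 0, 0, 0, 0, 0, 0]'

```text
time: 2.23
position: [0.3758, -0.2411, 0.2477]
eef_rot: [3.141, -0.001, 0.232]
ft_force: [2.1, -0.3, -0.3]
gripper_width: 0.997
finger_force: 0.0
```

Request:
apply_moves --slide '[[0.52, -0.73, -0.02], [0.51, -0.74, -0.02], [0.5, -0.75, -0.02], [0.48, -0.76, -0.02], [0.47, -0.77, -0.02], [0.46, -0.77, -0.02], [0.45, -0.78, -0.02], [0, 0, 0]]' --dr '[[0, 0, 0.185], [0, 0, 0.185], [0, 0, 0.185], [0, 0, 0.185], [0, 0, 0.185], [0, 0, 0.185], [0, 0, 0.185], [0, 0, 0]]' --claw '[0, 0, 0, 0, 0, 0, 0, 0]'

```text
time: 2.9
position: [0.4719, -0.0019, 0.2536]
eef_rot: [-3.138, -0.003, 0.128]
ft_force: [0.7, 1.1, 0.2]
gripper_width: 0.999
finger_force: 0.0
```

```bash
python3 - <<'E'
from h import *
s=status.state(); print(s["position"],s["eef_rot"])
c=eyes.capture("wrist"); save(c,"w1.png",1.2); np.save("w1.npy",c,allow_pickle=True); print(ray(c,(280,210)))
Z=dict(spatula=.002,spatula_grip=.064,tool_mat=0)
for k,z in Z.items():
  for p in pinpoint("wrist",k)[:3]: print(k,np.round(p["conf"],2),np.round(p["xy"]),np.round(onz(c,p["xy"],z)[:2],4))
def seg(n,c,f,z):
    hsv=cv2.cvtColor(c["frame"],cv2.COLOR_RGB2HSV); 
    m=f(hsv).astype(np.uint8); m=cv2.morphologyEx(m,cv2.MORPH_OPEN,np.ones((3,3)))
    cs=cv2.findContours(m,cv2.RETR_EXTERNAL,cv2.CHAIN_APPROX_NONE)[0]
    for q in sorted(cs,key=cv2.contourArea)[-2:]:
        P=np.array([onz(c,u,z)[:2] for u in q[:,0,:]]).astype(np.float32)*1000
        r=cv2.minAreaRect(P); print(n,np.round(r[0]),np.round(r[1]),round(r[2],1))
blue=lambda h:(h[...,0]>98)&(h[...,0]<115)&(h[...,1]>150)
seg("mat wrist",c,blue,.002)
for n in("scene","side"):
    c=eyes.capture(n); seg("mat "+n,c,blue,.002)
    seg("black "+n,c,lambda h:h[...,2]<45,.006)
    seg("sherd "+n,c,lambda h:(h[...,0]<12)&(h[...,1]>150)&(h[...,2]>90),.028)
E
```

```text
[ 0.47193303 -0.00189567  0.25358035] [-3.13848837e+00 -3.06381788e-03  1.27684193e-01]
(array([0.54600777, 0.00896078, 0.38860574]), array([-0.29076239, -0.02809798, -0.95640377]))
spatula 0.68 [289.  44.] [0.6022 0.0102]
spatula_grip 0.7 [293. 160.] [ 0.4965 -0.0067]
spatula_grip 0.52 [164.  78.] [0.5531 0.1134]
mat wrist [585.  34.] [110.  41.] 11.1
mat wrist [593. -25.] [105.  58.] 10.6
mat scene [-405. -364.] [301. 147.] 10.1
mat scene [ -452. -1240.] [1627.  323.] 37.5
black scene [ -392. -1194.] [1722.  390.] 28.8
black scene [1063.  -62.] [1145.  188.] 89.9
sherd scene [ 614. -263.] [ 39. 125.] 11.6
sherd scene [ 565. -269.] [ 46. 126.] 7.0
mat side [665. 286.] [19. 16.] 0.8
mat side [605.   2.] [136. 107.] 11.2
black side [  539. -1450.] [ 269. 1050.] 0.4
black side [ -496. -1037.] [2166.  625.] 72.3
sherd side [ 554. -270.] [128.  33.] 88.0
sherd side [ 616. -266.] [ 29. 123.] 5.6
```

View pics/w1.png

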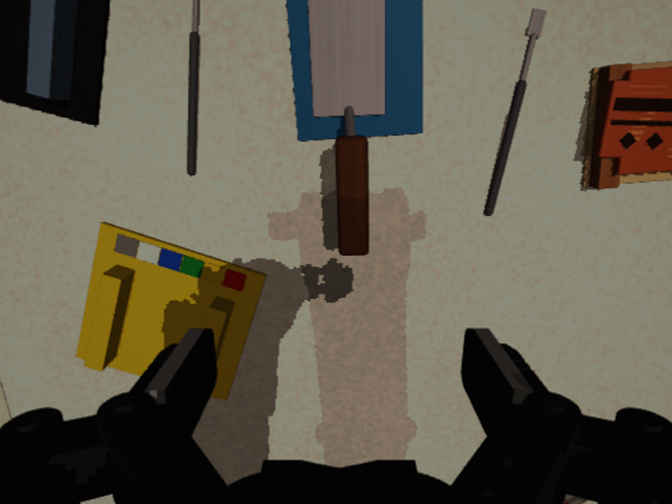

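The wrist view shows the spatula handle at about (282–307, 114–212) in native pixels, with the blade above it, nearly aligned with the tool. Next I'll fit the axis and go in.

```bash
python3 - <<'E'
from h import *
c=np.load("w1.npy",allow_pickle=True).item()
f=lambda u,z:onz(c,np.array(u)/1.2,z)[:2]
a,b=f((354,254),.077),f((352,137),.077); print("handle",a,b,np.linalg.norm(a-b),np.arctan2(*(b-a)[::-1]))
for u,v in(((313,113),(309,0)),((385,115),(385,0))):
    p,q=f(u,.0045),f(v,.0045); print("blade",p,q,np.arctan2(*(q-p)[::-1]))
u=f((313,113),.0045);v=f((385,115),.0045);print(np.linalg.norm(u-v))
g=(a+b)/2; yaw=.165
plan([g[0],g[1],.12],yaw)
# tool y offset
E
```

```text
handle [ 0.4514505  -0.01416363] [ 0.5375146  -0.00077146] 0.087099826482089 0.1543690140231885
blade [0.55105283 0.03304564] [0.63627553 0.04565088] 0.14684480921725868
blade [ 0.5573118  -0.02879006] [ 0.64397228 -0.01484336] 0.15956677536016597
0.06215165624458924
n 4 dist [ 0.0251  0.0033 -0.1328] rot deg [ 0.03  0.02 -2.68]
slide [[0.158, -0.002, 0.83], [0.158, -0.0, 0.83], [0.158, 0.002, 0.83], [0.158, 0.004, 0.83]]
dr [0.002, 0.001, -0.134]
```

Request:
apply_moves --slide '[[0.15, 0, 0.83], [0.15, 0, 0.83], [0.15, 0, 0.83], [0.15, 0, 0.83], [0, 0, 0]]' --dr '[[0, 0, -0.11], [0, 0, -0.11], [0, 0, -0.11], [0, 0, -0.11], [0, 0, 0]]' --claw '[0, 0, 0, 0, 0]'

```text
time: 3.62
position: [0.4907, -0.0076, 0.1151]
eef_rot: [-3.141, 0.008, 0.157]
ft_force: [-1.0, -0.1, -0.3]
gripper_width: 1.0
finger_force: 0.0
```

```bash
python3 - <<'E'
from h import *
s=status.state(); print(s["position"],s["eef_rot"])
plan([.4948,-.0073,.053],.155)
E
```

```text
[ 0.49071524 -0.00759308  0.11513672] [-3.14072333  0.00805345  0.15730834]
n 2 dist [ 0.0041  0.0003 -0.0621] rot deg [-0.05  0.46  0.13]
slide [[0.057, 0.005, 0.776], [0.054, 0.005, 0.776]]
dr [-0.005, 0.046, 0.013]
```

Request:
apply_moves --slide '[[0.05, 0, 0.5], [0.05, 0, 0.5], [0, 0, 0.5], [0, 0, 0], [0, 0, 0], [0, 0, 0]]' --dr '[[0, 0, 0], [0, 0, 0], [0, 0, 0], [0, 0, 0], [0, 0, 0], [0, 0, 0]]' --claw '[0, 0, 0, 0, 0, 0]'

```text
time: 4.12
position: [0.4983, -0.0059, 0.0619]
eef_rot: [3.141, -0.002, 0.158]
ft_force: [0.8, -0.3, 0.6]
gripper_width: 0.998
finger_force: 0.0
```

Request:
apply_moves --slide '[[-0.08, 0.03, 0.22], [0, 0, 0], [0, 0, 0]]' --dr '[[0, 0, 0], [0, 0, 0], [0, 0, 0]]' --claw '[0, 0, 0]'

```text
time: 4.37
position: [0.4943, -0.0075, 0.0516]
eef_rot: [3.141, 0.0, 0.158]
ft_force: [0.1, 0.5, -0.3]
gripper_width: 0.999
finger_force: 0.0
```

Request:
apply_moves --slide '[[0, 0, 0], [0, 0, 0], [0, 0, 0], [0, 0, 0], [0, 0, 0], [0, 0, 0], [0, 0, 0], [0, 0, 0], [0, 0, 0]]' --dr '[[0, 0, 0], [0, 0, 0], [0, 0, 0], [0, 0, 0], [0, 0, 0], [0, 0, 0], [0, 0, 0], [0, 0, 0], [0, 0, 0]]' --claw '[0.35, 0.6, 1, 1, 1, 1, 1, 1, 1]' --newtons 110

```text
time: 5.12
position: [0.4947, -0.0071, 0.0514]
eef_rot: [3.142, -0.0, 0.159]
ft_force: [-1.9, -1.0, 5.4]
gripper_width: 0.265
finger_force: 107.2
```

Request:
apply_moves --slide '[[0, 0, -0.3], [0, 0, -0.6], [0, 0, -0.8], [0, 0, -0.8], [0, 0, -0.8], [0, 0, -0.8], [0, 0.3, -0.6], [0, 0.5, -0.3], [0, 0.8, 0], [0, 0.8, 0]]' --dr '[[0, 0, 0], [0, 0, 0], [0, 0, 0], [0, 0, 0], [0, 0, 0], [0, 0, 0], [0, 0, 0.3], [0, 0, 0.3], [0, 0, 0.3], [0, 0, 0.3]]' --claw '[1, 1, 1, 1, 1, 1, 1, 1, 1, 1]'

```text
time: 5.95
position: [0.5055, -0.1029, 0.2522]
eef_rot: [3.141, -0.002, 0.055]
ft_force: [0.8, -0.3, -2.5]
gripper_width: 0.263
finger_force: 107.6
```

Request:
apply_moves --slide '[[0, 0.6, 0], [0, 0.2, 0], [0, 0, 0], [0, 0, 0]]' --dr '[[0, 0, 0.3], [0, 0, 0], [0, 0, 0], [0, 0, 0]]' --claw '[1, 1, 1, 1]'

```text
time: 6.28
position: [0.5062, -0.1339, 0.2508]
eef_rot: [-3.141, 0.001, 0.028]
ft_force: [-0.1, -0.1, -1.2]
gripper_width: 0.264
finger_force: 107.6
```

```bash
python3 - <<'E'
from h import *
s=status.state(); print(s["position"],s["eef_rot"],s["ft_force"],s["ft_torque"])
c=eyes.capture("wrist"); save(c,"w2.png",1.4); np.save("w2.npy",c,allow_pickle=True)
for k,z in dict(sherd=.02,drying_rack=0,spatula=s["position"][2]-.0494).items():
  for p in pinpoint("wrist",k)[:3]: print(k,np.round(p["conf"],2),np.round(p["xy"]),np.round(onz(c,p["xy"],z)[:2],4))
E
```

```text
[ 0.50618863 -0.13389626  0.25077065] [-3.14072028e+00  1.08150674e-03  2.77262102e-02] [-0.10279762 -0.10676629 -1.23694754] [ 0.02322789  0.15781541 -0.00290573]
sherd 0.71 [426. 103.] [ 0.583 -0.272]
spatula 0.56 [284.  27.] [ 0.6144 -0.13  ]
```

View pics/w2.png

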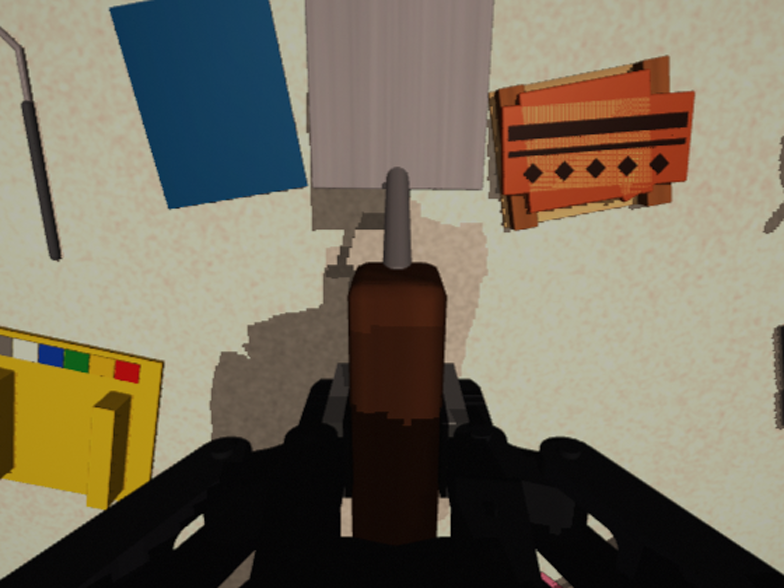

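The spatula is held straight. The sherd is at about (427,100) in native pixels, on a rack turned a few degrees from it. A zoomed crop should give the corners.

```bash
python3 - <<'E'
from h import *
c=np.load("w2.npy",allow_pickle=True).item()
im=cv2.cvtColor(c["frame"],cv2.COLOR_RGB2BGR)[30:175,335:505]
cv2.imwrite("pics/w2c.png",cv2.resize(im,None,fx=4,fy=4,interpolation=cv2.INTER_CUBIC)[:600,:800])
E
```

```text
(no output)
```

View pics/w2c.png

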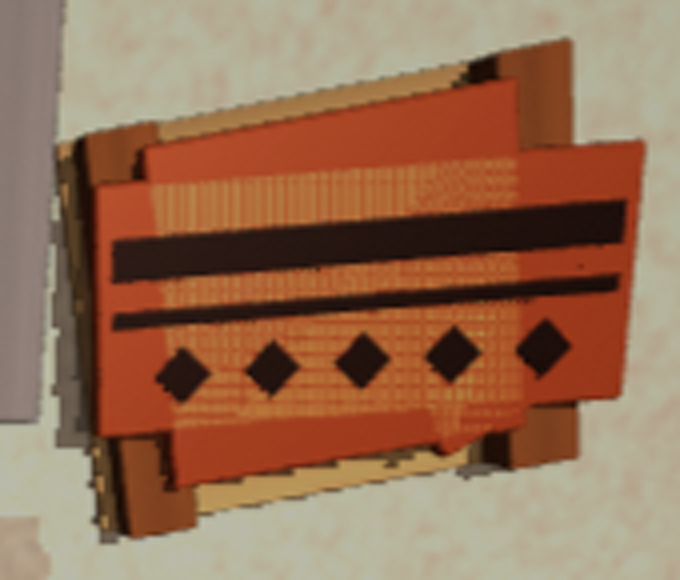

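```bash
python3 - <<'E'
from h import *
c=np.load("w2.npy",allow_pickle=True).item()
g=lambda u,z:onz(c,np.array([335+u[0]/4,30+u[1]/4]),z)[:2]
B=np.array([g(u,.02) for u in((133,537),(80,135),(578,458),(571,38),(196,526),(155,122),(510,468),(497,55))])
print(np.round(B,4)); ang=lambda d:np.arctan2(d[1],d[0])
for i in(0,2,4,6): print(ang(B[i+1]-B[i]),np.linalg.norm(B[i+1]-B[i]))
print("near cross",ang(B[0]-B[2]),"far",ang(B[1]-B[3]),np.linalg.norm(B[0]-B[2]),np.linalg.norm(B[1]-B[3]))
print("rack c",B[:4].mean(0),B[4:].mean(0))
for a,b in(((626,200),(112,242)),((620,275),(112,315))):
    d=g(b,.028)-g(a,.028);print("band y-dir -90",ang(d)-np.pi/2)
S=np.array([g(u,.028) for u in((95,185),(97,437),(645,141),(621,399),(142,147),(177,487),(517,78),(525,430))]);print(np.round(S,4),S[:4].mean(0))
e=(S[:2].mean(0)-S[2:4].mean(0));print(np.linalg.norm(e),ang(e)-np.pi/2)
E
```

```text
[[ 0.5206 -0.2214]
 [ 0.6171 -0.199 ]
 [ 0.544  -0.3334]
 [ 0.6414 -0.3127]
 [ 0.5239 -0.2375]
 [ 0.6205 -0.2167]
 [ 0.541  -0.3164]
 [ 0.6373 -0.296 ]]
0.2283687093497411 0.099154272093208
0.20886625553014235 0.09957832726912536
0.2123510403639481 0.09884851654674354
0.20939166175206672 0.09845920806093039
near cross 1.7773991753153926 far 1.7812442487675944 0.1143939665767204 0.11632744809488542
rack c [ 0.58079829 -0.2666398 ] [ 0.58069087 -0.26665316]
band y-dir -90 0.10497094882343072
band y-dir -90 0.10329905136945783
[[ 0.6055 -0.202 ]
 [ 0.5467 -0.2079]
 [ 0.6187 -0.3304]
 [ 0.5595 -0.3368]
 [ 0.6141 -0.2123]
 [ 0.5349 -0.2293]
 [ 0.6314 -0.2978]
 [ 0.5514 -0.3144]] [ 0.58260311 -0.26927933]
0.12925957235845503 0.10077779356035554
```

```bash
cat >> h.py <<'E'
def tcp_for(blade,tyaw): # TCP xy that puts the blade centre there
    return np.array(blade[:2])-R.from_euler("z",tyaw).apply([.1102,-.0006,0])[:2]
def blade_now(s=None):
    s=s or status.state(); return s["position"]+R.from_euler("z",s["eef_rot"][2]).apply([.1102,-.0006,-.0494])
rack=np.array([.5808,-.2667]); ry=.21; ru=np.array([np.cos(ry),np.sin(ry)])
E
python3 - <<'E'
from h import *
b=rack-.118*ru; t=tcp_for(b,.16); print(b,t,rack-.002*ru,tcp_for(rack-.002*ru,.16))
plan([*t,.16],.16)
E
```

```text
[ 0.46539235 -0.29129827] [ 0.35650431 -0.3082628 ] [ 0.57884394 -0.26711692] [ 0.4699559  -0.28408145]
n 7 dist [-0.1501 -0.1754 -0.0913] rot deg [-0.03  0.   -7.42]
slide [[-0.555, 0.61, 0.326], [-0.566, 0.6, 0.326], [-0.577, 0.589, 0.326], [-0.588, 0.578, 0.326], [-0.599, 0.567, 0.326], [-0.609, 0.556, 0.326], [-0.619, 0.545, 0.326]]
dr [-0.001, 0.0, -0.212]
```

Request:
apply_moves --slide '[[-0.55, 0.61, 0.3], [-0.57, 0.6, 0.33], [-0.58, 0.59, 0.33], [-0.59, 0.58, 0.33], [-0.6, 0.57, 0.33], [-0.61, 0.56, 0.33], [-0.62, 0.54, 0.33], [0, 0, 0.8], [0, 0, 0], [0, 0, 0]]' --dr '[[0, 0, -0.21], [0, 0, -0.21], [0, 0, -0.21], [0, 0, -0.21], [0, 0, -0.21], [0, 0, -0.21], [0, 0, -0.21], [0, 0, 0], [0, 0, 0], [0, 0, 0]]' --claw '[1, 1, 1, 1, 1, 1, 1, 1, 1, 1]'

```text
time: 7.32
position: [0.3553, -0.3084, 0.1276]
eef_rot: [-3.139, 0.002, 0.157]
ft_force: [0.3, 0.1, -1.2]
gripper_width: 0.265
finger_force: 108.2
```

```bash
python3 - <<'E'
from h import *
s=status.state(); print(s["position"],s["eef_rot"])
plan([*tcp_for(rack-.118*ru,.16),.0599],.16)
E
```

```text
[ 0.35526657 -0.30841323  0.12759184] [-3.13908876e+00  1.68619214e-03  1.56876310e-01]
n 2 dist [ 0.0012  0.0002 -0.0677] rot deg [-0.14  0.1  -0.18]
slide [[0.017, 0.003, 0.846], [0.016, 0.002, 0.846]]
dr [-0.014, 0.01, -0.018]
```

Request:
apply_moves --slide '[[0.03, 0, 0.6], [0, 0, 0.6], [0, 0, 0.45], [0, 0, 0], [0, 0, 0]]' --dr '[[0, 0, 0], [0, 0, 0], [0, 0, -0.03], [0, 0, 0], [0, 0, 0]]' --claw '[1, 1, 1, 1, 1]'

```text
time: 7.73
position: [0.3581, -0.3086, 0.0631]
eef_rot: [-3.141, -0.0, 0.161]
ft_force: [0.3, 0.5, -1.0]
gripper_width: 0.268
finger_force: 108.2
```

```bash
python3 - <<'E'
from h import *
s=status.state(); b=blade_now(s); print(s["position"],s["eef_rot"],b)
c=eyes.capture("wrist"); d=eyes.capture("side")
Ry=R.from_euler("z",s["eef_rot"][2]-.005)
pts=[b+Ry.apply([x,y,.0025]) for x,y in((50,31),(50,-31),(-50,-31),(-50,31))for x,y in((x/1000,y/1000),)]
ims=[]
for k,(x0,x1,y0,y1) in((c,(180,560,0,240)),(d,(215,345,120,200))):
    im=cv2.cvtColor(k["frame"],cv2.COLOR_RGB2BGR); f=800//(x1-x0); im=cv2.resize(im[y0:y1,x0:x1],None,fx=f,fy=f,interpolation=cv2.INTER_CUBIC)
    q=proj(k,pts); print(np.round(q))
    for u in (q-[x0,y0])*f: cv2.circle(im,tuple(int(v) for v in u),3,(255,0,255),1)
    ims.append(im)
w=760; a=cv2.resize(ims[0],(380,240)); b2=cv2.resize(ims[1],(780,480)); can=np.zeros((600,800,3),np.uint8); can[:480,:780]=b2
cv2.imwrite("pics/pre_side.png",can); cv2.imwrite("pics/pre_wrist.png",ims[0])
E
```

```text
[ 0.35812903 -0.30862328  0.06305636] [-3.14127796e+00 -3.82372510e-04  1.61083016e-01] [ 0.46699863 -0.29154083  0.01365636]
[[ 215. -110.]
 [ 362. -110.]
 [ 348.  133.]
 [ 225.  132.]]
[[260. 161.]
 [258. 150.]
 [288. 148.]
 [291. 159.]]
```

View pics/pre_side.png

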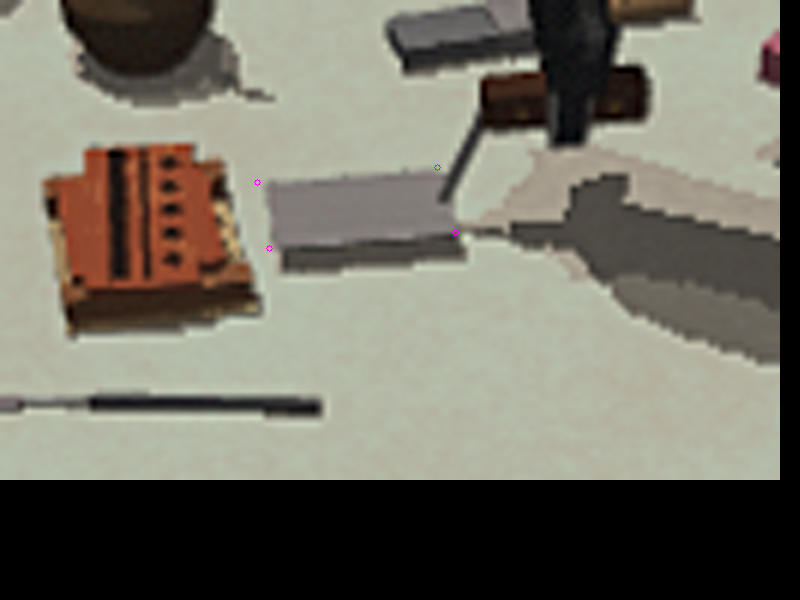

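View pics/pre_wrist.png

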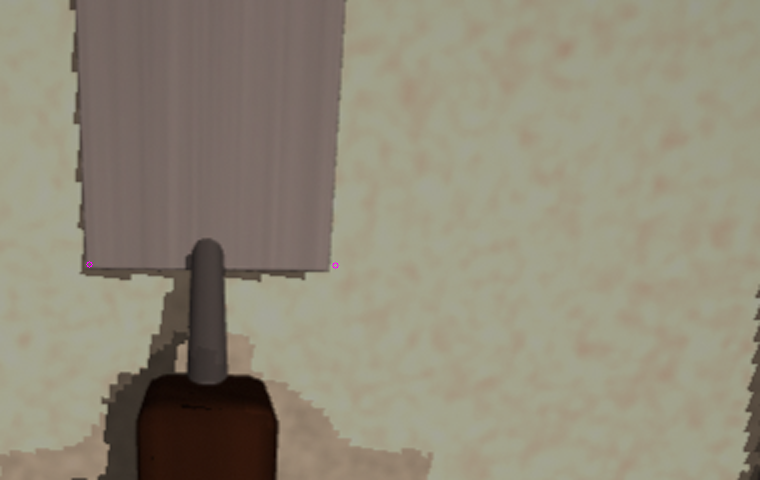

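The side view shows the blade level in front of the rack. The wrist view shows it within about 1.5 mm of the prediction. Next, the insertion.

```bash
sed -i 's/\[.1102,-.0006,/[.1092,.0004,/' h.py; python3 - <<'E'
from h import *
t=tcp_for(rack-.003*ru,.16);print(t)
plan([*t,.0590],.16,n=10)
plan([*tcp_for(rack-.115*ru,.16),.0590],.16,n=1)
E
```

```text
[ 0.47012442 -0.28511782]
n 10 dist [ 0.1116  0.0245 -0.0049] rot deg [ 0.1  -0.12  0.  ]
slide [[0.285, -0.016, 0.013], [0.285, -0.016, 0.013], [0.285, -0.016, 0.013], [0.285, -0.016, 0.013], [0.285, -0.016, 0.013], [0.285, -0.016, 0.013], [0.285, -0.016, 0.012], [0.285, -0.016, 0.012], [0.285, -0.016, 0.012], [0.285, -0.016, 0.012]]
dr [0.002, -0.002, 0.0]
n 1 dist [ 0.0021  0.0012 -0.0049] rot deg [ 0.1  -0.12  0.  ]
slide [[0.056, -0.021, 0.123]]
dr [0.02, -0.023, 0.0]
```

Request:
apply_moves --slide '[[0.05, -0.02, 0.12], [0, 0, 0], [0.28, -0.015, 0], [0.28, -0.015, 0], [0.28, -0.015, 0], [0.28, -0.015, 0], [0.28, -0.015, 0], [0.28, -0.015, 0], [0, 0, 0], [0, 0, 0]]' --dr '[[0, 0, 0], [0, 0, 0], [0, 0, 0], [0, 0, 0], [0, 0, 0], [0, 0, 0], [0, 0, 0], [0, 0, 0], [0, 0, 0], [0, 0, 0]]' --claw '[1, 1, 1, 1, 1, 1, 1, 1, 1, 1]'

```text
time: 8.67
position: [0.4251, -0.2938, 0.0571]
eef_rot: [-3.141, 0.0, 0.16]
ft_force: [-0.3, -1.0, -2.0]
gripper_width: 0.263
finger_force: 108.3
```

```bash
python3 - <<'E'
from h import *
s=status.state(); print(s["position"],s["eef_rot"],s["ft_force"])
c=eyes.capture("wrist"); save(c,"w4.png",1.4)
d=eyes.capture("side");cv2.imwrite("pics/ins.png",cv2.cvtColor(cv2.resize(d["frame"][130:200,210:310],None,fx=6,fy=6,interpolation=cv2.INTER_CUBIC),cv2.COLOR_RGB2BGR))
plan([*tcp_for(rack-.003*ru,.16),.0590],.16)
E
```

```text
[ 0.42511348 -0.29384419  0.05713999] [-3.14148135e+00  3.74416460e-05  1.59927726e-01] [-0.27602882 -0.96428737 -2.03211303]
n 2 dist [0.0464 0.0092 0.0019] rot deg [-0.02  0.06 -0.09]
slide [[0.591, -0.022, -0.025], [0.591, -0.021, -0.024]]
dr [-0.002, 0.006, -0.009]
```

View pics/w4.png

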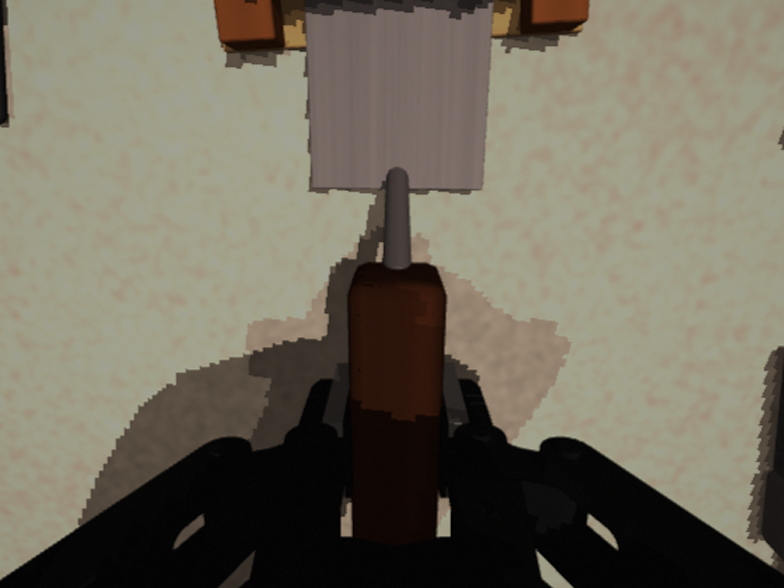

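The blade is in the tunnel between the battens, with about 8 mm clear on the left and 12 mm on the right, and nothing is touching. I'll continue.

Request:
apply_moves --slide '[[0.29, 0, -0.03], [0.29, 0, 0], [0.29, 0, 0], [0.25, 0, 0], [0, 0, 0], [0, 0, 0]]' --dr '[[0, 0, 0], [0, 0, 0], [0, 0, 0], [0, 0, 0], [0, 0, 0], [0, 0, 0]]' --claw '[1, 1, 1, 1, 1, 1]'

```text
time: 9.27
position: [0.4695, -0.2867, 0.0583]
eef_rot: [-3.141, -0.0, 0.16]
ft_force: [-0.3, -0.8, -1.1]
gripper_width: 0.263
finger_force: 108.3
```

```bash
python3 - <<'E'
from h import *
s=status.state(); print(s["position"],s["eef_rot"],s["ft_force"])
c=eyes.capture("wrist"); d=eyes.capture("side")
a=cv2.resize(c["frame"][0:200,140:440],None,fx=1.6,fy=1.6); b=cv2.resize(d["frame"][130:190,210:310],(480,280),interpolation=cv2.INTER_CUBIC)
cv2.imwrite("pics/ins2.png",cv2.cvtColor(np.vstack([a,b]),cv2.COLOR_RGB2BGR))
plan([*tcp_for(rack-.003*ru,.16),.0590],.16)
E
```

```text
[ 0.46945626 -0.28668689  0.0583369 ] [-3.14147888e+00 -1.22654376e-04  1.60019378e-01] [-0.32175301 -0.83046065 -1.05599878]
n 1 dist [0.002  0.002  0.0007] rot deg [-0.02  0.05 -0.08]
slide [[0.058, -0.042, -0.018]]
dr [-0.003, 0.011, -0.016]
```

View pics/ins2.png

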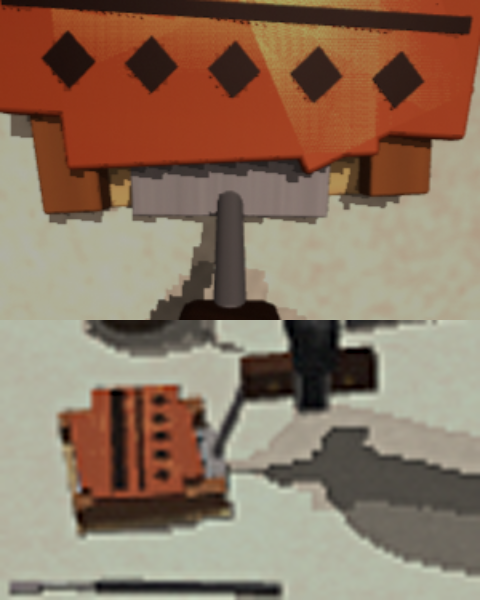

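The blade is under the sherd and centred, and the neck is clear of the near edge at about (230,195) in the composite. I'll go 3 mm deeper, then lift gently.

Request:
apply_moves --slide '[[0.07, -0.03, -0.02], [0, 0, -0.05], [0, 0, -0.05], [0, 0, -0.04], [0, 0, -0.03], [0, 0, -0.03], [0, 0, -0.03], [0, 0, -0.03], [0, 0, -0.03], [0, 0, -0.03]]' --dr '[[0, 0, 0], [0, 0, 0], [0, 0, 0], [0, 0, 0], [0, 0, 0], [0, 0, 0], [0, 0, 0], [0, 0, 0], [0, 0, 0], [0, 0, 0]]' --claw '[1, 1, 1, 1, 1, 1, 1, 1, 1, 1]'

```text
time: 10.2
position: [0.4711, -0.2855, 0.0721]
eef_rot: [-3.141, 0.0, 0.159]
ft_force: [0.1, 0.3, -3.8]
gripper_width: 0.265
finger_force: 108.3
```

Request:
apply_moves --slide '[[0, 0, -0.03], [0, 0, -0.05], [0, 0, -0.1], [0, 0, -0.2], [0, 0, -0.3], [0, 0, -0.3], [0, 0, -0.2], [0, 0, -0.1], [0, 0, 0], [0, 0, 0]]' --dr '[[0, 0, 0], [0, 0, 0], [0, 0, 0], [0, 0, 0], [0, 0, 0], [0, 0, 0], [0, 0, 0], [0, 0, 0], [0, 0, 0], [0, 0, 0]]' --claw '[1, 1, 1, 1, 1, 1, 1, 1, 1, 1]'

```text
time: 11.03
position: [0.4712, -0.2855, 0.1233]
eef_rot: [3.141, -0.0, 0.159]
ft_force: [0.9, 0.1, -3.0]
gripper_width: 0.26
finger_force: 108.3
```

```bash
python3 - <<'E'
from h import *
s=status.state(); print(s["position"],s["eef_rot"],s["ft_force"],s["ft_torque"],s["gripper_width"])
c=eyes.capture("wrist"); d=eyes.capture("side")
a=cv2.resize(c["frame"][0:200,140:440],None,fx=1.6,fy=1.6); b=cv2.resize(d["frame"][120:180,210:310],(480,280),interpolation=cv2.INTER_CUBIC)
cv2.imwrite("pics/lift.png",cv2.cvtColor(np.vstack([a,b]),cv2.COLOR_RGB2BGR)); np.save("lift.npy",c,allow_pickle=True)
d=eyes.capture("scene"); np.save("lifts.npy",d,allow_pickle=True)
E
```

```text
[ 0.47117535 -0.2855352   0.12333412] [ 3.14141470e+00 -1.36274028e-04  1.58598628e-01] [ 0.86311327  0.13440695 -2.97043341] [-0.06480799  0.23384983  0.0101518 ] 0.26022584870471277
```

View pics/lift.png

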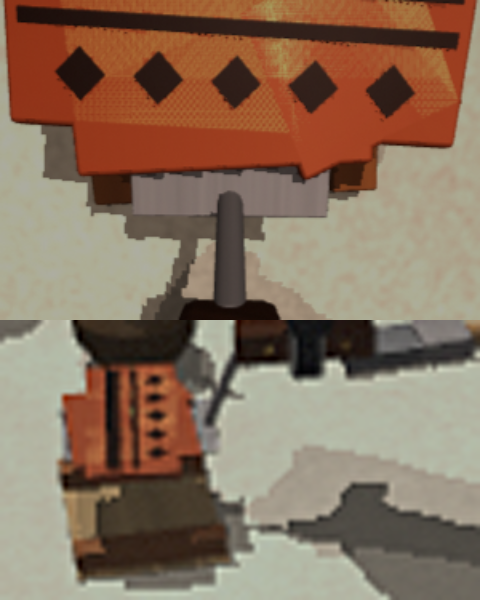

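The sherd rides flat on the blade, clear of the rack, and the wrist force is about −3 N. I've now used all ten pictures, so from here I work by numbers. Next is a smooth carry towards the black base.

Request:
apply_moves --slide '[[0.03, -0.1, -0.04], [0.05, -0.2, -0.08], [0.08, -0.3, -0.1], [0.11, -0.45, -0.15], [0.15, -0.6, -0.18], [0.15, -0.6, -0.18], [0.15, -0.6, -0.18], [0.15, -0.6, -0.18], [0.15, -0.6, -0.18], [0.15, -0.6, -0.18]]' --dr '[[0, 0, 0], [0, 0, 0], [0, 0, 0], [0, 0, 0], [0, 0, 0], [0, 0, 0], [0, 0, 0], [0, 0, 0], [0, 0, 0], [0, 0, 0]]' --claw '[1, 1, 1, 1, 1, 1, 1, 1, 1, 1]'

```text
time: 12.02
position: [0.4878, -0.0917, 0.1821]
eef_rot: [-3.141, -0.0, 0.16]
ft_force: [0.5, 0.1, -3.1]
gripper_width: 0.264
finger_force: 108.2
```

Request:
apply_moves --slide '[[0.15, -0.6, -0.18], [0.15, -0.6, -0.18], [0.15, -0.6, -0.18], [0.15, -0.6, -0.18], [0.12, -0.5, -0.15], [0.1, -0.4, -0.1], [0.07, -0.3, -0.08], [0.05, -0.2, -0.04], [0.03, -0.1, 0], [0, 0, 0]]' --dr '[[0, 0, 0], [0, 0, 0], [0, 0, 0], [0, 0, 0], [0, 0, 0], [0, 0, 0], [0, 0, 0], [0, 0, 0], [0, 0, 0], [0, 0, 0]]' --claw '[1, 1, 1, 1, 1, 1, 1, 1, 1, 1]'

```text
time: 12.85
position: [0.5014, 0.067, 0.225]
eef_rot: [-3.141, -0.0, 0.161]
ft_force: [-0.4, -0.0, -3.6]
gripper_width: 0.265
finger_force: 108.3
```

```bash
python3 - <<'E'
from h import *
s=status.state(); p=s["position"]; y=s["eef_rot"][2]; print(p,s["eef_rot"],s["ft_force"])
# sherd on blade right after the lift, in tool-yaw frame (x ahead, y left)
c=np.load("lift.npy",allow_pickle=True).item(); p0=np.array([.47118,-.28554,.12333]); R0=R.from_euler("z",.1586)
g=lambda u:R0.inv().apply(onz(c,(140+u[0]/1.6,u[1]/1.6),.0844)-[p0[0],p0[1],.0844])[:2]
A,B=g((11,122)),g((453,147)); d=A-B; print("corners",A,B,np.linalg.norm(d),"yaw rel",np.arctan2(d[1],d[0])-np.pi/2)
for u,v in(((17,20),(458,47)),): d=g(u)-g(v); print("band",np.arctan2(d[1],d[0])-np.pi/2)
# orange contour then and now
def cont(c,p,yaw,n):
    h=cv2.cvtColor(c["frame"],cv2.COLOR_RGB2HSV); m=((h[...,0]<13)&(h[...,1]>170)&(h[...,2]>100)).astype(np.uint8)
    m[215:]=0; m=cv2.morphologyEx(m,cv2.MORPH_CLOSE,np.ones((25,25))); q=max(cv2.findContours(m,0,1)[0],key=cv2.contourArea)[:,0,:]
    print(n,"left",q[q[:,0].argmin()],"right",q[q[:,0].argmax()],"low",q[q[:,1].argmax()],cv2.contourArea(q))
cont(c,p0,.1586,"lift")
c=eyes.capture("wrist"); np.save("w5.npy",c,allow_pickle=True); cont(c,p,y,"now")
# black base: dark blob and rails
h=cv2.cvtColor(c["frame"],cv2.COLOR_RGB2HSV).astype(int); f=c["frame"].astype(int)
T=proj(c,[[.597,.289,.034],[.55,.25,.034],[.55,.33,.034],[.64,.25,.034],[.64,.33,.034]]); print(np.round(T))
for r in range(10,200,12): print("".join("#" if f[r,k].max()<40 else "B" if f[r,k,2]>f[r,k,0]+12 else "o" if f[r,k,0]>f[r,k,2]+60 else "." for k in range(0,300,3)))
for n in("photo_base","photo_rest"):
  for q in pinpoint("wrist",n): print(n,q["conf"],q["xy"],onz(c,q["xy"],0 if n=="photo_base" else .034)[:2])
E
```

```text
[0.5014223  0.06699456 0.22496195] [-3.14134306e+00 -1.37914546e-04  1.60519822e-01] [-0.37926209 -0.00609034 -3.56211207]
corners [0.0863035  0.06414924] [ 0.07942333 -0.06411131] 0.12844494734666775 yaw rel -0.053590803460090486
band -0.05519344878974053
lift left [143   0] right [436   5] low [349 118] 28170.5
now left [143   0] right [437   0] low [331 111] 27714.5
[[ 41.  33.]
 [ 88.  99.]
 [ -5.  84.]
 [ 88. -17.]
 [-14. -35.]]
###############################BBBBBBBB#########oo.#################....................oooooooooooo
###############################BBBBBBBB#########oooooooooooooooooooooooooooooooooooooooooooooooooooo
##############################BBBBBBBB##########oooooooooooooo###oooooooooooooo..ooooooooooooooooooo
##############################BBBBBBB###########.oooooooooo#########.oooooo.........ooooooooo.......
#############################BBBBBBBB############oooooooooooooo##ooooooooooooo....ooooooooooo......o
#############################BBBBBBB#############ooooooooooooooooooooooooooooooooooooooooooooooooooo
############################BBBBBBBB#############.......
[... 469 characters left out ...]
....................................................###.........................
.........................................................................#..........................
....................................................................................................
....................................................................................................
......................................................................................######......##
photo_base 0.71 [64.6, 46.0] [0.59164155 0.2890582 ]
photo_base 0.63 [184.2, 306.8] [0.3308869  0.15713315]
photo_rest 0.96 [41.7, 35.8] [0.59500272 0.28815863]
photo_rest 0.67 [173.8, 320.4] [0.33555177 0.15960953]
```

Request:
apply_moves --slide '[[0.1, 0, 0], [0.2, 0, 0], [0.3, 0, 0], [0.3, 0, 0], [0.2, 0, 0], [0.1, 0, 0], [0, 0, 0], [0, 0, 0]]' --dr '[[0, 0, 0], [0, 0, 0], [0, 0, 0], [0, 0, 0], [0, 0, 0], [0, 0, 0], [0, 0, 0], [0, 0, 0]]' --claw '[1, 1, 1, 1, 1, 1, 1, 1]'

```text
time: 13.67
position: [0.5489, 0.0732, 0.2246]
eef_rot: [-3.142, 0.001, 0.159]
ft_force: [-0.8, 0.3, -3.2]
gripper_width: 0.265
finger_force: 108.3
```

```bash
cat > base.py <<'E'
from h import *
def rails(c,n,ext,lo=12):
    f=cv2.GaussianBlur(c["frame"],(3,3),0).astype(int); x0,x1,y0,y1=ext
    m=((f[...,2]>f[...,0]+lo)&(f.max(2)>50)&(f.max(2)-f.min(2)<80)).astype(np.uint8); k=np.zeros_like(m); k[y0:y1,x0:x1]=m[y0:y1,x0:x1]
    for q in cv2.findContours(k,0,1)[0]:
        if cv2.contourArea(q)<60: continue
        P=np.array([onz(c,u,.034)[:2] for u in q[:,0,:]]).astype(np.float32)*1000
        r=cv2.minAreaRect(P); print(n,cv2.boundingRect(q),"c",np.round(r[0],1),"size",np.round(r[1],1),"ang",round(r[2],1))
E
python3 - <<'E'
from base import *
s=status.state(); print(s["position"],s["eef_rot"],s["ft_force"])
c=eyes.capture("wrist"); np.save("w6.npy",c,allow_pickle=True)
rails(c,"wrist",(0,170,0,230))
f=c["frame"].astype(int)
for r in range(0,230,10): print("".join("#" if f[r,k].max()<40 else "B" if f[r,k,2]>f[r,k,0]+12 else "o" if f[r,k,0]>f[r,k,2]+60 else "." for k in range(0,180,3)), f[r,60:130:10].max(1))
for n in("photo_base","photo_rest"):
  for q in pinpoint("wrist",n)[:1]: print(n,q["conf"],q["xy"],onz(c,q["xy"],0 if n=="photo_base" else .034)[:2])
for n in("scene","side"):
    d=eyes.capture(n); u=proj(d,[.596,.289,.03])[0]; print(u); rails(d,n,(int(u[0])-35,int(u[0])+35,int(u[1])-35,int(u[1])+35))
# sherd shift on blade: lift vs now
a=cv2.cvtColor(np.load("lift.npy",allow_pickle=True).item()["frame"],cv2.COLOR_RGB2GRAY); b=cv2.cvtColor(c["frame"],cv2.COLOR_RGB2GRAY)
r=cv2.matchTemplate(b[0:90,150:430],a[8:70,175:410],cv2.TM_CCOEFF_NORMED); print("shift",cv2.minMaxLoc(r),"expect (25,8)")
E
```

```text
[0.54889837 0.07317643 0.22459433] [-3.14156378e+00  8.49938621e-04  1.58534310e-01] [-0.76934194  0.29693895 -3.20178009]
wrist (87, 56, 37, 115) c [585.7 241.5] size [18.3 99.8] ang 82.2
wrist (0, 23, 6, 84) c [613.3 328. ] size [ 4.1 68.2] ang 85.7
wrist (51, 1, 27, 30) c [660.7 275.2] size [20.4 17.4] ang 81.7
#................#####..........................oooooooooooo [ 17 172 195 196 196 196 198]
####..............BBBBBBBB..####................ooo######### [134 135  70  18 159 198 197]
#############....BBBBBBBBB........oooo#####.....oooooooooooo [134 136 107 108 128 165  21]
BB######################B........ooooooooooooooooooooooooooo [ 17  30 108 108 198 199 199]
BB################################.ooooooooooooooooooooooooo [ 18  18  19  19  17 199 169]
BB###########################################ooo.ooooooooooo [18 18 19 19 20 21 21]
BB################################BBBBBBB########ooooooooooo [ 17  20  19  20  21 113  59]
B.################################BBBBBBB########ooooooooooo [ 19  18  20  18  69 114 107]
B################################BBBBBBBB############....... [ 
[... 1179 characters left out ...]
. [203 203 203 204 204 205 205]
............................................................ [203 203 204 204 205 205 205]
photo_base 0.72 [71.6, 99.7] [0.59192089 0.28908603]
photo_rest 0.87 [49.1, 99.7] [0.59175574 0.28950227]
[366.05838093 260.36238142]
scene (378, 251, 10, 26) c [604.  338.7] size [ 21.3 100.6] ang 82.2
scene (346, 244, 10, 26) c [589.3 242.1] size [ 20.9 101.9] ang 82.3
[209.82736922 300.2904412 ]
side (183, 312, 47, 14) c [597.5 338. ] size [ 21. 100.] ang 82.4
side (176, 301, 11, 10) c [655.8 306.1] size [21.4 23.3] ang 0.8
side (196, 277, 44, 11) c [584.9 241.6] size [ 20.2 100.2] ang 83.1
shift (-0.431341290473938, 0.9446855783462524, (1, 18), (25, 8)) expect (25,8)
```

```bash
cat >> h.py <<'E'
def ramp(p,yaw,n):
    s=status.state(); R0=R.from_euler("xyz",s["eef_rot"]); R1=R.from_euler("xyz",[np.pi,0,yaw]); rv=(R0.inv()*R1).as_rotvec(); d=np.array(p)-s["position"]
    w=np.minimum(np.minimum(np.arange(1,n+1),np.arange(n,0,-1)),4.); w/=w.sum(); cur=R0
    print("d",np.round(d,4),"rot",np.round(np.degrees(rv),2))
    S=[];D=[]
    for k in w: S.append(np.round(cur.inv().apply(d*k)/.04,2).tolist()); D.append(round(np.degrees(rv[2])*k/5,2)); cur=cur*R.from_rotvec(rv*k)
    print(S);print([[0,0,v] for v in D])
rest=np.array([.5925,.290]); by=-.136
def tcp_sherd(yaw): return rest-R.from_euler("z",yaw).apply([.113,-.0016,0])[:2]
E
python3 - <<'E'
from h import *
t=tcp_sherd(-.081); print(t); ramp([*t,.18],-.081,18)
E
```

```text
[0.47999995 0.30073775]
d [-0.0688  0.2276 -0.045 ] rot [ 1.000e-02 -0.000e+00  1.373e+01]
[[-0.01, -0.1, 0.02], [-0.03, -0.2, 0.04], [-0.04, -0.29, 0.06], [-0.06, -0.39, 0.07], [-0.07, -0.39, 0.07], [-0.08, -0.39, 0.07], [-0.08, -0.39, 0.07], [-0.09, -0.39, 0.07], [-0.09, -0.38, 0.08], [-0.1, -0.38, 0.08], [-0.11, -0.38, 0.08], [-0.11, -0.38, 0.08], [-0.12, -0.38, 0.08], [-0.12, -0.38, 0.08], [-0.13, -0.37, 0.08], [-0.1, -0.28, 0.06], [-0.07, -0.19, 0.04], [-0.04, -0.09, 0.02]]
[[0, 0, np.float64(0.05)], [0, 0, np.float64(0.09)], [0, 0, np.float64(0.14)], [0, 0, np.float64(0.18)], [0, 0, np.float64(0.18)], [0, 0, np.float64(0.18)], [0, 0, np.float64(0.18)], [0, 0, np.float64(0.18)], [0, 0, np.float64(0.18)], [0, 0, np.float64(0.18)], [0, 0, np.float64(0.18)], [0, 0, np.float64(0.18)], [0, 0, np.float64(0.18)], [0, 0, np.float64(0.18)], [0, 0, np.float64(0.18)], [0, 0, np.float64(0.14)], [0, 0, np.float64(0.09)], [0, 0, np.float64(0.05)]]
```

Request:
apply_moves --slide '[[-0.01, -0.1, 0.02], [-0.03, -0.2, 0.04], [-0.04, -0.3, 0.06], [-0.06, -0.39, 0.07], [-0.07, -0.39, 0.07], [-0.08, -0.39, 0.07], [-0.08, -0.39, 0.07], [-0.09, -0.39, 0.07], [-0.09, -0.38, 0.08], [-0.1, -0.38, 0.08]]' --dr '[[0, 0, 0.05], [0, 0, 0.09], [0, 0, 0.14], [0, 0, 0.18], [0, 0, 0.18], [0, 0, 0.18], [0, 0, 0.18], [0, 0, 0.18], [0, 0, 0.18], [0, 0, 0.18]]' --claw '[1, 1, 1, 1, 1, 1, 1, 1, 1, 1]'

```text
time: 14.75
position: [0.5094, 0.2042, 0.1996]
eef_rot: [-3.141, -0.0, 0.024]
ft_force: [-0.7, 0.1, -2.8]
gripper_width: 0.262
finger_force: 108.1
```

Request:
apply_moves --slide '[[-0.11, -0.38, 0.08], [-0.11, -0.38, 0.08], [-0.12, -0.38, 0.08], [-0.12, -0.38, 0.08], [-0.13, -0.37, 0.08], [-0.1, -0.28, 0.06], [-0.07, -0.19, 0.04], [-0.04, -0.09, 0.02], [0, 0, 0], [0, 0, 0]]' --dr '[[0, 0, 0.18], [0, 0, 0.18], [0, 0, 0.18], [0, 0, 0.18], [0, 0, 0.18], [0, 0, 0.14], [0, 0, 0.09], [0, 0, 0.05], [0, 0, 0], [0, 0, 0]]' --claw '[1, 1, 1, 1, 1, 1, 1, 1, 1, 1]'

```text
time: 15.58
position: [0.4802, 0.3009, 0.1789]
eef_rot: [3.141, -0.0, -0.079]
ft_force: [0.7, -1.6, -4.0]
gripper_width: 0.267
finger_force: 108.2
```

```bash
python3 - <<'E'
from h import *
s=status.state(); print(s["position"],s["eef_rot"],s["ft_force"])
c=eyes.capture("wrist"); np.save("w7.npy",c,allow_pickle=True)
a=cv2.cvtColor(np.load("lift.npy",allow_pickle=True).item()["frame"],cv2.COLOR_RGB2GRAY); b=cv2.cvtColor(c["frame"],cv2.COLOR_RGB2GRAY)
r=cv2.matchTemplate(b[0:90,150:430],a[8:70,175:410],cv2.TM_CCOEFF_NORMED); print("shift",cv2.minMaxLoc(r))
ramp([*tcp_sherd(-.081),.100],-.081,8)
E
```

```text
[0.48019965 0.300867   0.17889345] [ 3.14116964e+00 -1.11111417e-04 -7.87220988e-02] [ 0.65083867 -1.60609999 -3.99061608]
shift (-0.4626588523387909, 0.963392972946167, (0, 17), (25, 8))
d [-0.0005  0.0003 -0.079 ] rot [ 0.03 -0.02  0.09]
[[-0.0, -0.0, 0.1], [-0.0, -0.0, 0.2], [-0.0, -0.0, 0.3], [-0.0, -0.0, 0.39], [-0.0, -0.0, 0.39], [-0.0, -0.0, 0.3], [-0.0, -0.0, 0.2], [-0.0, -0.0, 0.1]]
[[0, 0, np.float64(0.0)], [0, 0, np.float64(0.0)], [0, 0, np.float64(0.0)], [0, 0, np.float64(0.0)], [0, 0, np.float64(0.0)], [0, 0, np.float64(0.0)], [0, 0, np.float64(0.0)], [0, 0, np.float64(0.0)]]
```

Request:
apply_moves --slide '[[0, 0, 0.1], [0, 0, 0.2], [0, 0, 0.3], [0, 0, 0.4], [0, 0, 0.4], [0, 0, 0.3], [0, 0, 0.2], [0, 0, 0.1], [0, 0, 0], [0, 0, 0]]' --dr '[[0, 0, 0], [0, 0, 0], [0, 0, 0], [0, 0, 0], [0, 0, 0], [0, 0, 0], [0, 0, 0], [0, 0, 0], [0, 0, 0], [0, 0, 0]]' --claw '[1, 1, 1, 1, 1, 1, 1, 1, 1, 1]'

```text
time: 16.47
position: [0.4804, 0.3013, 0.0991]
eef_rot: [-3.141, -0.0, -0.079]
ft_force: [-0.1, 0.8, -2.6]
gripper_width: 0.269
finger_force: 108.2
```

```bash
python3 - <<'E'
from base import *
s=status.state(); p=s["position"]; yaw=s["eef_rot"][2]; print(p,s["eef_rot"],s["ft_force"])
c=eyes.capture("wrist"); f=c["frame"].astype(int)
for r in range(84,200,6): print(r,"".join("#" if f[r,k].max()<40 else "B" if f[r,k,2]>f[r,k,0]+12 else "o" if f[r,k,0]>f[r,k,2]+60 else "." for k in range(110,450,3)))
# predicted rail near-end corners and sherd near corners
Rb=R.from_euler("z",by); q=[[*rest,.034]+Rb.apply([-.05,y,0]) for y in(.058,.04,-.04,-.058)]; print("rail ends",np.round(proj(c,q),1).tolist())
ys=yaw-.055; o=p+R.from_euler("z",yaw).apply([.113,-.0016,0]); o[2]=p[2]-.0469+.008
q=[o+R.from_euler("z",ys).apply([-.0302,y,0]) for y in(.065,-.065)]; print("sherd cor",np.round(proj(c,q),1).tolist())
E
```

```text
[0.48036854 0.30125499 0.09909532] [-3.14142535e+00 -2.41483123e-04 -7.88986647e-02] [-0.11322327  0.80684864 -2.58943629]
84 ...............########...ooooooooooooooooooooooooooooooooooooooooooooooooooooooooooooooooooooooooooooooo.........
90 ................#######...ooooooooooooooooooooooooooooooooooooooooooooooooooooooooooooooo.#.....ooooooooo.........
96 ................#######BBBoooooooooooooooooooooooooooooooooooooooooooooooooooooooooooooo......########............
102 ................#######BBB.oooooooooooooooooooooooooooooooooooooooooooooooooooooo...........B.########............
108 ................#######BBBBoooooooooo..........#.........................oooo..####BBBBBBBBBBB#######.............
114 ................#######BBBBB......####.........................................####BBBBBBBBBBB#######.............
120 ................################BB####.........................................####BBBBBBBBBBB#######.............
126 ................######################.........................................###BBBBBBBBBBB#######..............
132 ................########
[... 815 characters left out ...]
............................................................................................................
180 ..................................................................................................................
186 ..................................................................................................................
192 .................................................########...########..............................................
198 ................................................####################..............................................
rail ends [[178.7, 118.1], [211.6, 120.0], [356.3, 128.4], [388.6, 130.3]]
sherd cor [[144.6, 75.0], [424.5, 91.3]]
```

Rail ends and sherd corners match the prediction to about a pixel, so I'll lower gently.

Request:
apply_moves --slide '[[0, 0.01, 0.1], [0, 0, 0.15], [0, 0, 0.1], [0, 0, 0.03], [0, 0, 0.03], [0, 0, 0.03], [0, 0, 0.03], [0, 0, 0.03], [0, 0, 0.03], [0, 0, 0.03]]' --dr '[[0, 0, 0], [0, 0, 0], [0, 0, 0], [0, 0, 0], [0, 0, 0], [0, 0, 0], [0, 0, 0], [0, 0, 0], [0, 0, 0], [0, 0, 0]]' --claw '[1, 1, 1, 1, 1, 1, 1, 1, 1, 1]'

```text
time: 17.35
position: [0.4802, 0.3009, 0.0765]
eef_rot: [-3.141, -0.0, -0.079]
ft_force: [-1.2, -0.5, -2.8]
gripper_width: 0.267
finger_force: 108.3
```

Request:
apply_moves --slide '[[0, 0, 0.03], [0, 0, 0.03], [0, 0, 0.03], [0, 0, 0.06], [0, 0, 0.06], [0, 0, 0], [0, 0, 0], [0, 0, 0]]' --dr '[[0, 0, 0], [0, 0, 0], [0, 0, 0], [0, 0, 0], [0, 0, 0], [0, 0, 0], [0, 0, 0], [0, 0, 0]]' --claw '[1, 1, 1, 1, 1, 1, 1, 1]'

```text
time: 18.02
position: [0.4801, 0.3009, 0.0681]
eef_rot: [3.142, 0.0, -0.079]
ft_force: [0.1, -0.0, -1.6]
gripper_width: 0.263
finger_force: 108.3
```

```bash
python3 - <<'E'
from base import *
s=status.state(); p=s["position"]; print(p,s["eef_rot"],s["ft_force"])
# retreat along the rails by 0.13
u=np.array([np.cos(by),np.sin(by)])
t=p.copy(); t[:2]-=.135*u; ramp(t,s["eef_rot"][2],18)
c=eyes.capture("wrist"); np.save("w8.npy",c,allow_pickle=True)
for q in pinpoint("wrist","sherd"): print(q["conf"],onz(c,q["xy"],.034))
E
```

```text
[0.48008429 0.30086842 0.0680633 ] [ 3.14154984e+00  3.99251294e-05 -7.86956993e-02] [ 0.14882065 -0.04963421 -1.63798621]
d [-0.1338  0.0183  0.    ] rot [0. 0. 0.]
[[-0.06, -0.0, 0.0], [-0.11, -0.01, 0.0], [-0.17, -0.01, 0.0], [-0.22, -0.01, 0.0], [-0.22, -0.01, 0.0], [-0.22, -0.01, 0.0], [-0.22, -0.01, 0.0], [-0.22, -0.01, 0.0], [-0.22, -0.01, 0.0], [-0.22, -0.01, 0.0], [-0.22, -0.01, 0.0], [-0.22, -0.01, 0.0], [-0.22, -0.01, 0.0], [-0.22, -0.01, 0.0], [-0.22, -0.01, 0.0], [-0.17, -0.01, 0.0], [-0.11, -0.01, 0.0], [-0.06, -0.0, 0.0]]
[[0, 0, np.float64(0.0)], [0, 0, np.float64(0.0)], [0, 0, np.float64(0.0)], [0, 0, np.float64(0.0)], [0, 0, np.float64(0.0)], [0, 0, np.float64(0.0)], [0, 0, np.float64(0.0)], [0, 0, np.float64(0.0)], [0, 0, np.float64(0.0)], [0, 0, np.float64(0.0)], [0, 0, np.float64(0.0)], [0, 0, np.float64(0.0)], [0, 0, np.float64(0.0)], [0, 0, np.float64(0.0)], [0, 0, np.float64(0.0)], [0, 0, np.float64(0.0)], [0, 0, np.float64(0.0)], [0, 0, np.float64(0.0)]]
0.86 [0.59127718 0.28942214 0.034     ]
```

Request:
apply_moves --slide '[[-0.06, 0, 0], [-0.12, -0.01, 0], [-0.2, -0.01, 0], [-0.3, -0.02, 0], [-0.4, -0.02, 0], [-0.4, -0.02, 0], [-0.4, -0.02, 0], [-0.4, -0.02, 0], [-0.4, -0.02, 0], [-0.4, -0.02, 0]]' --dr '[[0, 0, 0], [0, 0, 0], [0, 0, 0], [0, 0, 0], [0, 0, 0], [0, 0, 0], [0, 0, 0], [0, 0, 0], [0, 0, 0], [0, 0, 0]]' --claw '[1, 1, 1, 1, 1, 1, 1, 1, 1, 1]'

```text
time: 18.95
position: [0.3557, 0.317, 0.0682]
eef_rot: [-3.142, 0.0, -0.078]
ft_force: [0.0, -0.6, -1.2]
gripper_width: 0.268
finger_force: 108.3
```

Request:
apply_moves --slide '[[-0.3, -0.02, 0], [-0.1, 0, 0], [0, 0, 0], [0, 0, -0.5], [0, 0, -0.9], [0, 0, -0.9], [0, 0, -0.9], [0, 0, -0.5], [0, 0, 0], [0, 0, 0]]' --dr '[[0, 0, 0], [0, 0, 0], [0, 0, 0], [0, 0, 0], [0, 0, 0], [0, 0, 0], [0, 0, 0], [0, 0, 0], [0, 0, 0], [0, 0, 0]]' --claw '[1, 1, 1, 1, 1, 1, 1, 1, 1, 1]'

```text
time: 19.78
position: [0.3429, 0.3191, 0.217]
eef_rot: [-3.14, -0.002, -0.08]
ft_force: [0.2, -0.1, -1.5]
gripper_width: 0.263
finger_force: 108.6
```

```bash
python3 - <<'E'
from base import *
s=status.state(); print(s["position"],s["eef_rot"],s["ft_force"])
for n in("scene","side"):
    c=eyes.capture(n); u=proj(c,[.5925,.29,.04])[0]
    for k,z in(("sherd",.034),("photo_rest",.034)):
        for q in pinpoint(n,k)[:3]: print(n,k,round(q["conf"],2),np.round(onz(c,q["xy"],z)[:2],4))
    h=cv2.cvtColor(c["frame"],cv2.COLOR_RGB2HSV); m=((h[...,0]<14)&(h[...,1]>150)&(h[...,2]>80)).astype(np.uint8); k=np.zeros_like(m); a,b=int(u[0]),int(u[1]); k[b-40:b+40,a-45:a+45]=m[b-40:b+40,a-45:a+45]
    k=cv2.morphologyEx(k,cv2.MORPH_CLOSE,np.ones((7,7)))
    q=max(cv2.findContours(k,0,1)[0],key=cv2.contourArea); P=np.array([onz(c,v,.042)[:2] for v in q[:,0,:]]).astype(np.float32)*1000; r=cv2.minAreaRect(P); print(n,"rect",np.round(r[0],1),np.round(r[1],1),r[2])
    rails(c,n,(a-35,a+35,b-35,b+35))
ramp([.50,.10,.25],.0,12)
E
```

```text
[0.34289282 0.31913877 0.21700102] [-3.13967366e+00 -2.21518177e-03 -7.97987282e-02] [ 0.19515277 -0.1212541  -1.49321409]
scene sherd 0.69 [0.5871 0.2871]
scene photo_rest 0.96 [0.5995 0.291 ]
scene photo_rest 0.9 [0.3258 0.1659]
scene photo_rest 0.17 [0.1161 0.3614]
scene rect [596.7 290.2] [131.7  82.3] 86.21755981445312
side sherd 0.61 [0.5857 0.2936]
side photo_rest 0.72 [0.3318 0.1619]
side rect [603.5 288.6] [132.3 105.6] 86.70608520507812
side (183, 312, 47, 18) c [598.2 343.7] size [ 31.4 101.1] ang 82.9
side (176, 301, 11, 10) c [655.8 306.1] size [21.4 23.3] ang 0.8
d [ 0.1585 -0.2184  0.0351] rot [ 0.1   0.1  -4.51]
[[0.12, 0.14, -0.02], [0.24, 0.29, -0.05], [0.36, 0.43, -0.07], [0.48, 0.58, -0.1], [0.47, 0.58, -0.1], [0.47, 0.58, -0.1], [0.46, 0.59, -0.1], [0.46, 0.59, -0.1], [0.45, 0.6, -0.1], [0.34, 0.45, -0.07], [0.22, 0.3, -0.05], [0.11, 0.15, -0.02]]
[[0, 0, np.float64(-0.03)], [0, 0, np.float64(-0.05)], [0, 0, np.float64(-0.08)], [0, 0, np.float64(-0.1)], [0, 0, np.float64(-0.1)], [0, 0, np.float64(-0.1)], [0, 0, np.float64(-0.1)], [0, 0, np.float64(-0.1)], [0, 0, np.float64(-0.1)], [0, 0, np.float64(-0.08)], [0, 0, np.float64(-0.05)], [0, 0, np.float64(-0.03)]]
```

Seen from the scene camera, the sherd's centre agrees with the rail midpoint to 0.2 mm. On the way back to the mat I'll check its squareness with the wrist camera.

Request:
apply_moves --slide '[[0.12, 0.14, -0.02], [0.24, 0.29, -0.05], [0.36, 0.43, -0.07], [0.48, 0.58, -0.1], [0.47, 0.58, -0.1], [0.47, 0.58, -0.1], [0.46, 0.59, -0.1], [0.46, 0.59, -0.1], [0.45, 0.6, -0.1], [0.34, 0.45, -0.07]]' --dr '[[0, 0, -0.03], [0, 0, -0.05], [0, 0, -0.08], [0, 0, -0.1], [0, 0, -0.1], [0, 0, -0.1], [0, 0, -0.1], [0, 0, -0.1], [0, 0, -0.1], [0, 0, -0.08]]' --claw '[1, 1, 1, 1, 1, 1, 1, 1, 1, 1]'

```text
time: 20.92
position: [0.4882, 0.1156, 0.2485]
eef_rot: [3.14, -0.0, -0.007]
ft_force: [1.4, -0.1, -1.0]
gripper_width: 0.264
finger_force: 108.4
```

Request:
apply_moves --slide '[[0.22, 0.3, -0.05], [0.11, 0.15, -0.02], [0, 0, 0], [0, 0, 0]]' --dr '[[0, 0, -0.05], [0, 0, -0.03], [0, 0, 0], [0, 0, 0]]' --claw '[1, 1, 1, 1]'

```text
time: 21.25
position: [0.4995, 0.1011, 0.2509]
eef_rot: [-3.141, 0.001, 0.001]
ft_force: [-1.4, 0.4, -1.7]
gripper_width: 0.266
finger_force: 108.4
```

```bash
python3 - <<'E'
from base import *
s=status.state(); print(s["position"],s["eef_rot"])
c=eyes.capture("wrist"); np.save("w9.npy",c,allow_pickle=True)
u=proj(c,[[.5925,.29,.042]])[0]; print("exp centre px",u)
h=cv2.cvtColor(c["frame"],cv2.COLOR_RGB2HSV); m=((h[...,0]<14)&(h[...,1]>150)&(h[...,2]>80)).astype(np.uint8); m[:,230:]=0; m[260:]=0
m=cv2.morphologyEx(m,cv2.MORPH_CLOSE,np.ones((9,9))); q=max(cv2.findContours(m,0,1)[0],key=cv2.contourArea); P=np.array([onz(c,v,.042)[:2] for v in q[:,0,:]]).astype(np.float32)*1000; r=cv2.minAreaRect(P); print("rect",cv2.boundingRect(q),r)
# same outline measure on the rack picture w2
c2=np.load("w2.npy",allow_pickle=True).item(); h2=cv2.cvtColor(c2["frame"],cv2.COLOR_RGB2HSV)
# bands: dark blobs within the sherd
def bands(c,x0,x1,y0,y1,z):
    f=c["frame"][y0:y1,x0:x1].astype(int); m=(f.max(2)<50).astype(np.uint8)
    for q in cv2.findContours(m,0,1)[0]:
        if cv2.contourArea(q)<40: continue
        P=np.array([onz(c,v+[x0,y0],z)[:2] for v in q[:,0,:]]).astype(np.float32)*1000; r=cv2.minAreaRect(P)
        if max(r[1])>60: print("band",np.round(r[0],1),np.round(r[1],1),round(r[2],2))
bands(c2,340,500,40,160,.028)
x,y,w,hh=cv2.boundingRect(q); bands(c,x+3,x+w-3,max(y,0),y+hh,.042)
f=c["frame"].astype(int)
for n in("sherd","photo_rest"):
  for v in pinpoint("wrist",n)[:1]: print(n,v["conf"],onz(c,v["xy"],.034))
E
```

```text
[0.49953831 0.10113532 0.25087787] [-3.14147291e+00  9.68348994e-04  1.48081466e-03]
exp centre px [77.79853869 80.1616855 ]
rect (0, 28, 150, 102) ((592.56884765625, 290.07122802734375), (132.5838623046875, 85.37062072753906), 86.83014678955078)
band [ 580.9 -269.5] [  3.  119.7] 5.92
band [ 594.7 -268.4] [  9.1 120.2] 6.14
band [550.3 313. ] [75.5 21. ] 75.68
band [590.3 291.2] [120.4   3.4] 82.24
band [604.1 289. ] [121.3   9.3] 82.29
band [625.1 266.6] [21.  87.9] 0.06
sherd 0.75 [0.59130071 0.28862959 0.034     ]
```

```bash
python3 - <<'E'
from h import *
c=np.load("w2.npy",allow_pickle=True).item(); g=lambda u:onz(c,np.array(u)/1.4,.002)[:2]
A,B,C,D=g((168,209)),g((307,186)),g((110,8)),g((270,0)); a=lambda d:np.arctan2(d[1],d[0])
print(A,B,C,D,np.linalg.norm(A-B),np.linalg.norm(C-A),a(A-B)-np.pi/2,a(C-A),a(D-B))
y=.19; m=(A+B)/2+.07*np.array([np.cos(y),np.sin(y)]); print("mat",m)
c2=eyes.capture("side"); h=cv2.cvtColor(c2["frame"],cv2.COLOR_RGB2HSV); k=((h[...,0]>98)&(h[...,0]<115)&(h[...,1]>150)).astype(np.uint8)
k=cv2.morphologyEx(k,cv2.MORPH_CLOSE,np.ones((5,5)))
q=max(cv2.findContours(k,0,1)[0],key=cv2.contourArea); P=np.array([onz(c2,v,.002)[:2] for v in q[:,0,:]]).astype(np.float32)*1000; print(cv2.minAreaRect(P))
t=tcp_for(m,.165); print(t); ramp([*t,.12],.165,8)
E
```

```text
[0.52642763 0.04395774] [ 0.54680079 -0.06381914] [0.66344411 0.06884432] [ 0.67131248 -0.04165618] 0.10968556166651663 0.1392582389273984 0.18682642410842076 0.1796732758615438 0.1761541040106187
mat [0.60535451 0.00328942]
((-329.58929443359375, -1373.78271484375), (1317.9742431640625, 100.42481994628906), 72.32118225097656)
[ 0.49770332 -0.0150415 ]
d [-0.0017 -0.117  -0.1312] rot [-0.02  0.02 -9.25]
[[-0.0, 0.15, 0.16], [-0.01, 0.29, 0.33], [-0.02, 0.44, 0.49], [-0.04, 0.58, 0.66], [-0.06, 0.58, 0.66], [-0.06, 0.44, 0.49], [-0.05, 0.29, 0.33], [-0.02, 0.14, 0.16]]
[[0, 0, np.float64(-0.09)], [0, 0, np.float64(-0.18)], [0, 0, np.float64(-0.28)], [0, 0, np.float64(-0.37)], [0, 0, np.float64(-0.37)], [0, 0, np.float64(-0.28)], [0, 0, np.float64(-0.18)], [0, 0, np.float64(-0.09)]]
```

Request:
apply_moves --slide '[[0, 0.15, 0.16], [-0.01, 0.29, 0.33], [-0.02, 0.44, 0.49], [-0.04, 0.58, 0.66], [-0.06, 0.58, 0.66], [-0.06, 0.44, 0.49], [-0.05, 0.29, 0.33], [-0.02, 0.14, 0.16], [0, 0, 0], [0, 0, 0]]' --dr '[[0, 0, -0.09], [0, 0, -0.18], [0, 0, -0.28], [0, 0, -0.37], [0, 0, -0.37], [0, 0, -0.28], [0, 0, -0.18], [0, 0, -0.09], [0, 0, 0], [0, 0, 0]]' --claw '[1, 1, 1, 1, 1, 1, 1, 1, 1, 1]'

```text
time: 22.28
position: [0.4979, -0.0156, 0.1203]
eef_rot: [-3.141, -0.0, 0.162]
ft_force: [-0.1, 0.7, -1.4]
gripper_width: 0.263
finger_force: 108.3
```

```bash
python3 - <<'E'
from h import *
s=status.state(); print(s["position"],s["eef_rot"]); plan([.4977,-.0147,.0544],.165,n=6)
c=eyes.capture("wrist"); h=cv2.cvtColor(c["frame"],cv2.COLOR_RGB2HSV)
k=((h[...,0]>98)&(h[...,0]<115)&(h[...,1]>150)); r=np.where(k[:200])[0].max(); q=np.where(k[60])[0]; print("blue low row",r,"row60",q[[0,-1]]); 
for n,z in(("tool_mat",.0),): print([(v["conf"],onz(c,v["xy"],z)[:2]) for v in pinpoint("wrist",n)[:2]])
E
```

```text
[ 0.49792865 -0.0156219   0.1203069 ] [-3.14126740e+00 -1.52807145e-04  1.62021305e-01]
n 6 dist [-0.0002  0.0009 -0.0659] rot deg [-0.02 -0.01 -0.17]
slide [[-0.0, -0.004, 0.275], [-0.0, -0.004, 0.275], [-0.0, -0.004, 0.275], [-0.0, -0.004, 0.275], [-0.0, -0.004, 0.275], [-0.0, -0.004, 0.275]]
dr [-0.001, -0.0, -0.006]
blue low row 155 row60 [202 365]
[(0.73, array([ 0.55791222, -0.13695071]))]
```

Request:
apply_moves --slide '[[0, -0.02, 0.3], [0, 0, 0.4], [0, 0, 0.4], [0, 0, 0.3], [0, 0, 0.15], [0, 0, 0.06], [0, 0, 0.03], [0, 0, 0], [0, 0, 0]]' --dr '[[0, 0, 0], [0, 0, 0], [0, 0, 0], [0, 0, 0], [0, 0, 0], [0, 0, 0], [0, 0, 0], [0, 0, 0], [0, 0, 0]]' --claw '[1, 1, 1, 1, 1, 1, 1, 1, 1]'

```text
time: 23.13
position: [0.4982, -0.0152, 0.0553]
eef_rot: [3.141, -0.001, 0.162]
ft_force: [0.2, -0.3, -1.0]
gripper_width: 0.262
finger_force: 108.4
```

Request:
apply_moves --slide '[[0, 0, 0.03], [0, 0, 0.03], [0, 0, 0.02], [0, 0, 0.01], [0, 0, 0.01], [0, 0, 0]]' --dr '[[0, 0, 0], [0, 0, 0], [0, 0, 0], [0, 0, 0], [0, 0, 0], [0, 0, 0]]' --claw '[1, 1, 1, 1, 1, 1]'

```text
time: 23.63
position: [0.4975, -0.0154, 0.0512]
eef_rot: [3.141, -0.0, 0.162]
ft_force: [-5.4, 0.2, 12.3]
gripper_width: 0.264
finger_force: 110.6
```

Request:
apply_moves --slide '[[0, 0, -0.01], [0, 0, 0]]' --dr '[[0, 0, 0], [0, 0, 0]]' --claw '[1, 1]'

```text
time: 23.8
position: [0.4976, -0.0154, 0.0514]
eef_rot: [3.141, -0.0, 0.162]
ft_force: [-2.6, -0.4, 6.2]
gripper_width: 0.264
finger_force: 109.5
```

Request:
apply_moves --slide '[[0, 0, 0], [0, 0, 0], [0, 0, 0], [0, 0, 0], [0, 0, 0], [0, 0, 0], [0, 0, 0], [0, 0, 0]]' --dr '[[0, 0, 0], [0, 0, 0], [0, 0, 0], [0, 0, 0], [0, 0, 0], [0, 0, 0], [0, 0, 0], [0, 0, 0]]' --claw '[0.7, 0.65, 0.5, 0.3, 0, 0, 0, 0]' --newtons 20

```text
time: 24.47
position: [0.4976, -0.0154, 0.0509]
eef_rot: [3.142, 0.0, 0.162]
ft_force: [-0.2, 0.0, 0.1]
gripper_width: 1.0
finger_force: 0.0
```

Request:
apply_moves --slide '[[0, 0, -0.3], [0, 0, -0.6], [0, 0, -0.9], [0, 0, -0.9], [0, 0, -0.9], [-0.5, 0, -0.8], [-0.6, 0, -0.6], [0, 0, 0], [0, 0, 0]]' --dr '[[0, 0, 0], [0, 0, 0], [0, 0, 0], [0, 0, 0], [0, 0, 0], [0, 0, 0], [0, 0, 0], [0, 0, 0], [0, 0, 0]]' --claw '[0, 0, 0, 0, 0, 0, 0, 0, 0]'

```text
time: 25.22
position: [0.4543, -0.0227, 0.2524]
eef_rot: [3.141, -0.003, 0.162]
ft_force: [-0.6, -0.4, -0.3]
gripper_width: 0.998
finger_force: 0.0
```

```bash
python3 - <<'E'
from h import *
s=status.state(); print(s["position"],s["eef_rot"])
Z=dict(sherd=.034,photo_rest=.034,spatula=.002,spatula_grip=.064,grey_sherd=.02,jug=0,bowl=0,glue_jar=0,probe=0,scraper=0)
for n in("scene","side","wrist"):
    c=eyes.capture(n)
    for k,z in Z.items():
        print(n,k,[(round(p["conf"],2),np.round(onz(c,p["xy"],z)[:2],3).tolist()) for p in pinpoint(n,k)[:2]])
    if n!="scene":
        h=cv2.cvtColor(c["frame"],cv2.COLOR_RGB2HSV);m=((h[...,0]>98)&(h[...,0]<115)&(h[...,1]>150)).astype(np.uint8);u=proj(c,[.605,.003,.002])[0].astype(int);w=np.zeros_like(m);sl=np.s_[max(u[1]-110,0):u[1]+110,max(u[0]-110,0):u[0]+110] if n=="wrist" else np.s_[u[1]-25:u[1]+25,u[0]-40:u[0]+40];w[sl]=m[sl]
        P=np.array([onz(c,v,.002)[:2] for v in np.argwhere(w)[:,::-1]]).astype(np.float32)*1000
        print("mat",n,cv2.minAreaRect(P))
        m=((h[...,1]<60)&(h[...,2]>90)&(h[...,2]<190)).astype(np.uint8);w[:]=0;w[sl]=m[sl]
        # blade: grey blob, within mat hull
        q=max(cv2.findContours(w,0,1)[0],key=cv2.contourArea); P=np.array([onz(c,v,.0045)[:2] for v in q[:,0,:]]).astype(np.float32)*1000; print("blade",n,cv2.minAreaRect(P))
E
```

```text
[ 0.45425588 -0.02268905  0.25237846] [ 3.14085937 -0.00339247  0.16167019]
scene sherd [(0.96, [0.6, 0.288]), (0.26, [0.629, 0.285])]
scene photo_rest [(0.9, [0.604, 0.285]), (0.73, [0.631, 0.006])]
scene spatula [(0.73, [0.607, 0.015]), (0.73, [0.114, -0.271])]
scene spatula_grip [(0.9, [0.196, -0.357]), (0.88, [0.495, -0.018])]
scene grey_sherd [(0.59, [0.78, 0.098])]
scene jug [(0.79, [0.614, -0.464])]
scene bowl [(0.87, [0.792, -0.043])]
scene glue_jar [(0.55, [0.519, 0.484])]
scene probe [(0.47, [0.566, 0.139])]
scene scraper [(0.69, [0.549, -0.138])]
side sherd [(0.6, [0.579, 0.293])]
side photo_rest [(0.94, [0.339, 0.163])]
side spatula [(0.87, [0.131, -0.253]), (0.68, [0.606, -0.001])]
side spatula_grip [(0.73, [0.216, -0.36]), (0.6, [0.5, -0.013])]
side grey_sherd [(0.77, [0.782, 0.094])]
side jug [(0.94, [0.611, -0.486]), (0.62, [0.59, 0.272])]
side bowl [(0.56, [0.796, -0.058])]
side glue_jar [(0.58, [0.53, 0.471])]
side probe [(0.59, [0.558, 0.127])]
side scraper [(0.72, [0.547, -0.148])]
mat side ((605.006591796875, 1.6961288452148438), (137.1201629638672, 106.75631713867188), 10.782758712768555)
blade side ((616.6712646484375, -6.107086181640625), (240.7012481689453, 197.134521484375), 0.7377800345420837)
wrist sherd []
wrist photo_rest [(0.96, [0.33, 0.16])]
wrist spatula [(0.66, [0.604, 0.002]), (0.55, [0.492, -0.014])]
wrist spatula_grip [(0.7, [0.498, -0.014])]
wrist grey_sherd []
wrist jug []
wrist bowl []
wrist glue_jar []
wrist probe [(0.82, [0.556, 0.134])]
wrist scraper [(0.74, [0.559, -0.136]), (0.73, [0.493, -0.014])]
mat wrist ((579.0820922851562, -1.656982421875), (85.87577819824219, 108.87542724609375), 10.690900802612305)
blade wrist ((571.998291015625, -67.88621520996094), (117.25818634033203, 100.41002655029297), 9.267358779907227)
```

```bash
python3 -c "from station import manip; print(manip.job_done())"
```

```text
the job is handed in; nothing more can be done
None
```

The sherd lies centred and square on the rails of the black photo base, the spatula is back flat in the middle of the blue mat, and the job is handed in at about 25 s, with no sign that anything else on the bench moved.

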